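# Take a feather mount off the warmer and put it in the storage tray

### The arm

A 6-joint arm with a two-finger parallel gripper is mounted at the origin on a cart in front of the work surface, level with it; the furniture and walls round the work are solid. World frame = base frame: x ahead of the robot, y to its left, z up, the work surface at z = 0. Lengths are in m, angles in rad, forces in N, time in s.
With the tool pointing down it reaches from about 0.375 to 0.975 m from the base axis. Payload 3.8 kg.
Tool frame: the origin (TCP) lies midway between the tips of the shut fingers; the grasp point (between the pads) lies 19 mm behind it; z points along the fingers, y is the line along which they close (so a half turn about z gives the same grasp; the last joint's range is limited). The gripper opens to 85 mm and grips with 20 to 120 N. Pads are 22 mm wide; open, the fingers measure 114 mm over their backs; the gripper's body (76 mm by 85 mm) begins 54 mm behind the grasp point. The pads swing forward as they close: fully open they stand 13 mm farther back than shut.
Start: joints at [1.095, 0.264, 1.604, -0, 1.274, -0.037], TCP at [0.287, 0.611, 0.209] pointing down, gripper open.
Joint ranges: [-2.63, 2.63], [-0.94, 2.18], [0.31, 2.57], [-1.31, 4.45], [0, 2.66], [-2.55, 2.55]. Speed limits (rad/s): [2.57, 2.57, 3.14, 3.14, 3.14, 3.14].

### API

Orientations are given as a rotation vector (axis times angle).
In Python, from workcell import status, read_camera, workorder, masks_of gives the robot as it stands.
- The arm moves only by the tool drive_tool, never from a script. Its argument "rows" is a list of rows, each a list of 7 numbers: the turn, a rotation vector about the tool's x, y, z in degrees, then the shift along the tool's x, y, z in m, then the opening, from 0 (shut) to 1 (fully open). In form: [[ax, ay, az, tx, ty, tz, claw], ...]. A call has 1 to 8 rows; each row shifts and turns the commanded pose from where the row before left it, along the tool's axes as they then stand; what a row does not reach is not made up. A row lasts 1/12 s, in which the tool goes at most 41.7 mm and 7.16 degrees, less where a joint would pass 70% of its speed; a pose out of reach is approached as far as the arm can. A call is refused whole if a number of a shift passes 0.0417 or a number of a turn 7.16, either way. A call with a gripper value outside its range is refused whole. The fingers move at their own pace and stop on an object; "force" is the grip in N (left out, the last holds). Time passes only in rows, so rows that do not move let the fingers close. It gives the time, the measured TCP pose, the force, the opening and the grip force at its end, in the units of the state.
- status.read_state(): the state, without advancing time (a new reading comes with each control period).
- read_camera(name): name is "scene" or "side" or "wrist"; returns a dict with "color" (384x512x3 uint8, red, green, blue), "intrinsics" (3x3 intrinsics, pixels), "world_from_camera" (4x4, takes a point from camera to world coordinates); the wrist camera has in their place "mount" (4x4, takes a point from camera to tool coordinates, whose origin is the TCP and whose axes are the flange's). Camera axes: x right, y up, looking along -z (the intrinsics and any distortion apply to the point x, -y, -z); pixel columns grow to the right and rows downward; lengths in m; the calibration is good to about 2 mm. A picture is of the moment at which its call begins: read the wrist's pose just before it. There is no depth.
- workorder.finish_job(): hands the job in; it is judged then, once.
Trained networks look in a picture, given as the dict that the camera call returned (one of the last four; its "shot" number tells which), for a name from the list of things; names that differ only in an ending like _2 or _b are one class to them, and where a whole thing is asked for, a point or a joint stands for the part that bears it (a point fixed in the world has none). Each returns a list of dicts, best first, with "score" (0 to 1); they miss things now and then, are a little off and sometimes report something else, mostly with a low value. They report only what shows in the picture. A call takes as long as a camera call.
- masks_of(picture, name): "mask" (384x512 bool, what is visible of it) and "bbox" ([left, top, right, bottom] in pixels, round what is visible of it).
The state is a dict: "time": time; "q": joint angles; "joint_vel": joint speeds; "joint_torque": joint torques, N m; "tool_pos": TCP position; "tcp_rot": TCP orientation; "wrist_force": force on the tool from outside, world axes, zero at the start; "torque": the same for the moment, N m; "width": opening from 0.0 (shut) to 1.0 (fully open); "grip_force": force on a finger pad.
Only numpy, scipy, OpenCV 4.12 (cv2) and the standard library are available. Lean on these libraries where they do the work, as an engineer would, in place of code of your own. Each camera call takes 0.05 s, during which the arm holds its last target. There are 200 camera calls.

### The job

The long feather mount on the slide warmer is dry. Lay a fingertip lightly on the glass and slide it out over the warmer's front edge until enough of it overhangs to be taken by its two long sides, then lift it off and lay it in the empty place of the storage tray, and push it gently home against the tray's back stop. Do not press hard on the glass or let it fall, and leave the other mounts where they are.

Things in the scene. Friction and masses are not known exactly. Their poses are not given: they have to be found in the camera images.
- mount: the long mount to move: a dark feather between glass panes bound in black tape, a smooth plate 110 x 50 x 3 mm, 33 to 53 g, in one lane of the warmer. Origin: centre of underside; x along its length (its -x end, nearer the robot, is the front), z up. Its cement is soft: pressed on with 4 to 8 N it follows the fingertips; over 20 N on the warmer or 25 N on the tray spoils it.
- short_mount: a like mount, but only 76 x 50 x 3 mm, in the other lane of the warmer, where it stays. Origin at the centre of its underside, x along its length.
- stored_mount: a mount of 110 x 50 x 3 mm already stored in the left (+y) place of the tray, where it stays. Origin at the centre of its underside, x along its length.
- warmer: fixed slide warmer: white box with flat aluminium top at z = 48 mm, 160 wide (y), 190 deep (x). Origin on the worktop under the middle of the top's front edge; x points inward. Two lanes along x, at y = +37 and -37 mm, 55 mm wide between ribs 4 wide and 3.5 mm high (a mount there cannot be taken by its sides), open at the front. Before the edge all is free but a dial below z = 32 mm.
- warmer_edge (a point): middle of the front edge of the warmer's top plate, on its top surface (48 mm over the worktop); axes as the warmer's: x inward, z up. The lanes are lined with a thin smooth grey sheet; a fingertip pressing on a mount there sinks in by about 1 mm at 20 N. At the start the mount's front end lies 12 to 32 mm behind this edge.
- tray: fixed stack of three wooden storage trays, 160 wide (y), 116 mm deep (x). Origin on the worktop under the middle of the front edge; x points inward. Floor of the top tray at z = 34 mm. Two places at y = +37 mm (taken) and -37 mm (empty), 56 mm wide between round rails 4 mm high, open at the front; at the back a stop 7 mm high, its face 105 mm behind the front edge.
- tray_place (a point): where the centre of the mount's underside lies when the mount is home in the empty place: on the tray's floor, 50 mm behind the front edge, midway between the rails; axes as the tray's. The mount's front end then stands out 5 mm over the tray's front edge.

How it is judged:
By the outcome, as a careful person would: the job done as asked, in the order asked, and still so for the second after the job is handed in, with the robot touching nothing.
It also fails if it takes over 69 s, if anything falls off the work surface, if the arm or the gripper's body presses on something with over 40 N, if the wrist force passes 120 N, or if a joint passes its speed limit or range.

## Working session

There is one attempt and no reset: what is moved stays moved. The work goes in short steps, Python scripts to look and compute and a tool call to move; the robot and the scene stay as the last step left them, time stands still between calls to the robot, and variables do not carry over. Pictures are saved under pics/ and viewed, at most 10 in all, crops included, and the job is handed in when it is done.

Besides the shell and the picture viewer there is one more tool, called by a JSON object that holds its "method" and its "body", one argument or row to a line. drive_tool: Moves the arm, as the interface text tells. Its arguments: {"type":"object","properties":{"rows":{"type":"array"},"force":{"type":"number"}},"required":["rows"]}

```bash
ls; mkdir -p pics; python3 - <<'E'
from workcell import status, read_camera, masks_of
import cv2,numpy as np,pickle
print(status.read_state())
ims=[]
for n in ["scene","side"]:
    p=read_camera(n); ims.append(p['color'])
    print(n,p['intrinsics'].tolist() if hasattr(p['intrinsics'],'tolist') else p['intrinsics'],np.round(p['world_from_camera'],3).tolist(),p.keys())
    for t in ["mount","short_mount","stored_mount","warmer","tray"]:
        print(t,[(round(m['score'],2),m['bbox']) for m in masks_of(p,t)][:3])
    cv2.imwrite(f'pics/{n}0.png',cv2.resize(p['color'][:,:,::-1],(800,600)))
    pickle.dump(p,open(f'{n}0.pkl','wb'))
E
```

```text
pics
{'time': 0.0, 'q': array([ 1.09511666e+00,  2.64790289e-01,  1.60535792e+00,  1.31731575e-05,
        1.27370678e+00, -3.69012683e-02]), 'joint_vel': array([ 0.00079103,  0.00053734,  0.0005266 , -0.00145218,  0.00049552,
       -0.00043796]), 'joint_torque': array([ 1.57423219e-03, -5.15103614e+01, -3.67322659e+01,  2.49305085e-04,
        1.27053360e-02,  2.22078961e-05]), 'tool_pos': array([0.2864057 , 0.61036903, 0.20784575]), 'tcp_rot': array([-0.68359387, -3.06571566,  0.00343194]), 'wrist_force': array([-0.1598105 , -0.09392077, -0.27160418]), 'torque': array([-0.02268393,  0.01585195,  0.03490524]), 'grip_force': 0.0, 'width': 1.0014140304364336}
scene [[392.4963032757594, 0.0, 257.06028458226183], [0.0, 392.4963032757594, 197.83726346412018], [0.0, 0.0, 1.0]] [[-0.752, 0.456, -0.476, 0.116], [-0.659, -0.54, 0.524, 0.393], [-0.018, 0.708, 0.706, 0.677], [0.0, 0.0, 0.0, 1.0]] dict_keys(['color', 'intrinsics', 'world_from_camera', 'shot'])
mount [(0.65, [201.4, 203.3, 249.8, 239.4])]
short_mount [(0.69, [153.4, 189.5, 269.2, 283.8]), (0.66, [185.8, 229.8, 220.9, 259.6]), (0.62, [267.3, 175.1, 315.3, 199.6])]
stored_mount [(0.75, [268.7, 172.5, 315.4, 199.2])]
warmer [(0.97, [155.3, 188.4, 267.8, 282.2])]
tray [(0.76, [256.2, 151.0, 331.7, 215.5]), (0.66, [153.8, 190.8, 270.3, 283.7])]
side [[445.5410251992241, 0.0, 250.71914327783], [0.0, 445.5410251992241, 193.04573388926326], [0.0, 0.0, 1.0]] [[0.996, -0.042, 0.074, 0.562], [0.083, 0.69, -0.719, -0.658], [-0.021, 0.722, 0.691, 0.646], [0.0, 0.0, 0.0, 1.0]] dict_keys(['color', 'intrinsics', 'world_from_camera', 'shot'])
mount [(0.97, [245.9, 163.8, 302.8, 185.8])]
short_mount [(0.97, [256.8, 141.4, 291.4, 160.9])]
stored_mount []
warmer [(0.72, [230.7, 137.3, 334.4, 205.6])]
tray [(0.58, [221.9, 226.9, 295.8, 322.0])]
```

View pics/scene0.png

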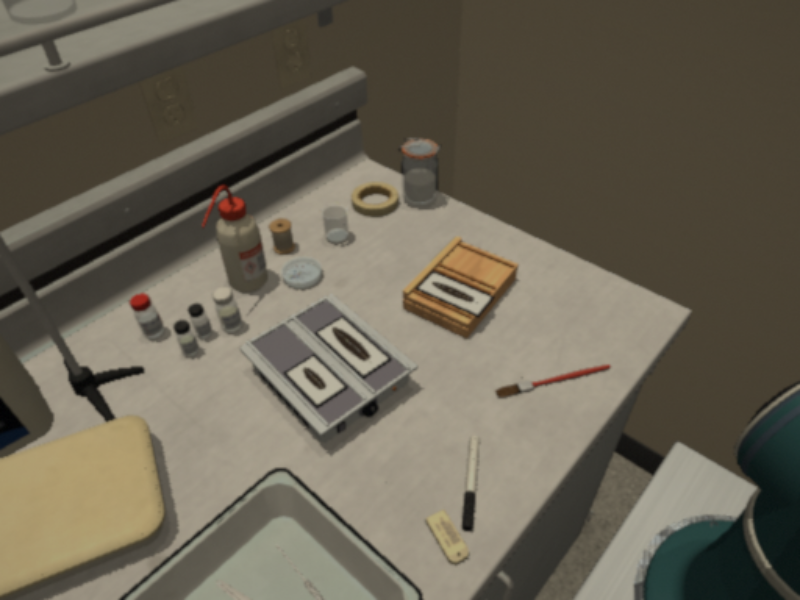

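View pics/side0.png

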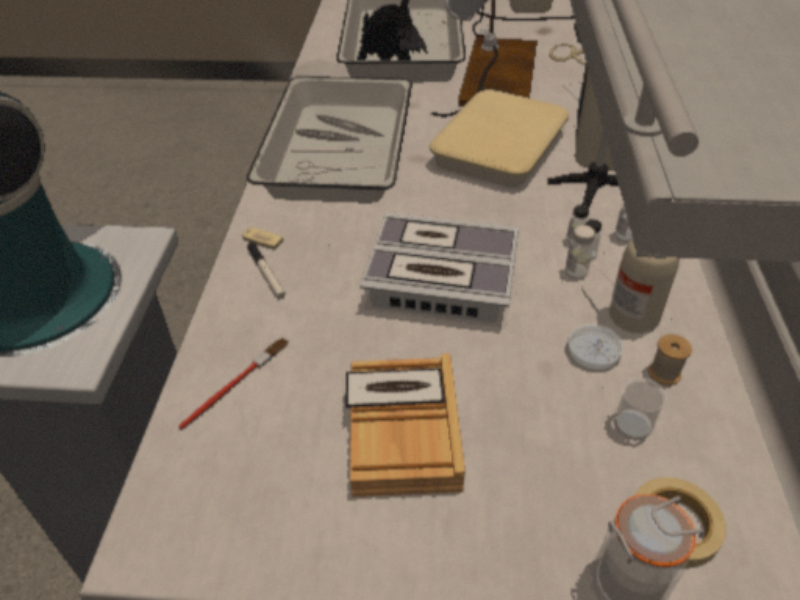

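The scene shows the warmer at about (328,365), with the long mount in its right lane (352,340). The tray is at (460,285) with its right place empty. In the side view the mount is at (430,270) and the empty place at (405,440). Next I measure both on their planes.

```bash
cat > h.py <<'E'
import numpy as np,cv2
from scipy.spatial.transform import Rotation as R
from workcell import status, read_camera, masks_of
def tcp():
    s=status.read_state(); T=np.eye(4); T[:3,:3]=R.from_rotvec(s['tcp_rot']).as_matrix(); T[:3,3]=s['tool_pos']; return T
def shoot(n):
    T=tcp(); p=read_camera(n); p['T']=T@p['mount'] if 'mount' in p else p['world_from_camera']; return p
def toplane(p,uv,z):
    uv=np.asarray(uv,float).reshape(-1,2);K=np.array(p['intrinsics']);T=np.array(p['T'])
    d=np.c_[(uv[:,0]-K[0,2])/K[0,0],-(uv[:,1]-K[1,2])/K[1,1],-np.ones(len(uv))]@T[:3,:3].T
    return T[:3,3]+d*((z-T[2,3])/d[:,2])[:,None]
def project(p,X):
    K=np.array(p['intrinsics']);T=np.array(p['T']);c=(np.asarray(X)-T[:3,3])@T[:3,:3]
    return np.c_[K[0,2]+K[0,0]*c[:,0]/-c[:,2],K[1,2]+K[1,1]*-c[:,1]/-c[:,2]]
def rect(p,mask,z):
    cs,_=cv2.findContours(mask.astype(np.uint8),cv2.RETR_EXTERNAL,cv2.CHAIN_APPROX_NONE)
    c=max(cs,key=cv2.contourArea).reshape(-1,2)
    xy=toplane(p,c,z)[:,:2]*1000
    (cx,cy),(w,h),a=cv2.minAreaRect(xy.astype(np.float32))
    if w<h: w,h,a=h,w,a+90
    a=(a+90)%180-90
    return np.round([cx,cy,w,h,a],1)
E
python3 - <<'E'
from h import *
for n in ["scene","side"]:
    p=shoot(n)
    for t,z in [("mount",.051),("short_mount",.051),("stored_mount",.037),("warmer",.048),("tray",.036)]:
        for m in masks_of(p,t)[:2]: print(n,t,round(m['score'],2),rect(p,m['mask'],z))
p=shoot("side")
f=512/800
print(toplane(p,np.array([[386,218],[517,228],[365,285],[511,298]])*f,.048).round(3))
print(toplane(p,np.array([[352,472],[350,365],[448,358],[462,468]])*f,.038).round(3))
w=shoot("wrist");print(w['intrinsics'],np.round(w['mount'],3))
E
```

```text
scene mount 0.81 [543.4  22.5 113.3  52.1  -9.3]
scene short_mount 0.71 [538.6  97.7  78.2  50.5  -8.4]
scene stored_mount 0.92 [ 510.7 -160.4  112.5   56.2    6.8]
scene warmer 0.94 [550.6  62.9 215.5 166.   -7.3]
scene tray 0.63 [ 516.5 -186.7  192.6  132.   -83.5]
scene tray 0.17 [558.3  57.2 218.3 170.6  -7.5]
side mount 0.58 [543.3  22.3 110.7  57.5  -7.6]
side short_mount 0.74 [539.   96.8  78.5  52.   -5. ]
side stored_mount 0.71 [ 509.7 -163.1  108.5   49.8    6.2]
side warmer 0.78 [555.   40.6 193.6 190.   83. ]
side warmer 0.26 [542.9  25.9 111.9  57.2  -7.4]
side tray 0.62 [ 524.8 -207.4  181.2  116.4  -83.8]
[[ 0.475  0.135  0.048]
 [ 0.659  0.122  0.048]
 [ 0.461 -0.008  0.048]
 [ 0.645 -0.021  0.048]]
[[ 0.477 -0.276  0.038]
 [ 0.457 -0.134  0.038]
 [ 0.57  -0.116  0.038]
 [ 0.588 -0.263  0.038]]
[[315.48475704   0.         260.04160606]
 [  0.         315.48475704 194.27127586]
 [  0.           0.           1.        ]] [[ 0.     0.947  0.321  0.083]
 [ 1.    -0.    -0.     0.   ]
 [ 0.     0.321 -0.947 -0.165]
 [ 0.     0.     0.     1.   ]]
```

{"method": "drive_tool", "body": {
  "rows": [
    [0,0,-6.4,0,0,0,0],
    [0,0,-6.4,0,0,0,0],
    [0,0,-6.4,0,0,0,0],
    [0,0,0,-0.0156,-0.0296,0,0],
    [0,0,0,-0.0156,-0.0296,0,0],
    [0,0,0,-0.0156,-0.0296,0,0],
    [0,0,0,-0.0156,-0.0296,0,0],
    [0,0,0,-0.0156,-0.0296,0,0]
  ]
}}

```text
time: 1.97
tool_pos: [0.3493, 0.4544, 0.2092]
tcp_rot: [0.162, 3.137, 0.0]
wrist_force: [0.5, 0.9, 1.4]
width: 0.002
grip_force: 0.0
```

{"method": "drive_tool", "body": {
  "rows": [
    [0,0,0,-0.0156,-0.0296,0,0],
    [0,0,0,-0.0156,-0.0296,0,0],
    [0,0,0,-0.0156,-0.0296,0,0],
    [0,0,0,-0.0156,-0.0296,0,0],
    [0,0,0,-0.0156,-0.0296,0,0],
    [0,0,0,-0.0156,-0.0296,0,0],
    [0,0,0,-0.0156,-0.0296,0,0],
    [0,0,0,-0.0156,-0.0296,0,0]
  ]
}}

```text
time: 2.63
tool_pos: [0.449, 0.2058, 0.2095]
tcp_rot: [0.162, 3.137, 0.001]
wrist_force: [0.3, 0.3, -0.7]
width: -0.004
grip_force: 0.0
```

{"method": "drive_tool", "body": {
  "rows": [
    [0,0,0,-0.0156,-0.0296,0,0],
    [0,0,0,-0.0156,-0.0296,0,0],
    [0,0,0,-0.0156,-0.0296,0,0],
    [0,0,0,-0.0156,-0.0296,0,0],
    [0,0,0,-0.0156,-0.0296,0,0],
    [0,0,0,0,0,0,0],
    [0,0,0,0,0,0,0]
  ]
}}

```text
time: 3.22
tool_pos: [0.5114, 0.0506, 0.2093]
tcp_rot: [0.169, 3.137, 0.0]
wrist_force: [-0.1, 0.4, -1.3]
width: 0.005
grip_force: 0.0
```

```bash
python3 - <<'E'
from h import *
import pickle
p=shoot("wrist"); pickle.dump(p,open('w1.pkl','wb'))
for t,z in [("mount",.051),("short_mount",.051),("warmer",.048)]:
    for m in masks_of(p,t)[:3]: print(t,round(m['score'],2),rect(p,m['mask'],z),m['bbox'])
cv2.imwrite('pics/w1.png',cv2.resize(p['color'][:,:,::-1],(800,600)))
T=tcp();print(T.round(4))
E
```

```text
mount 0.57 [545.   26.3 110.4  50.1  -7.5] [217.6, 149.9, 263.1, 248.6]
short_mount 0.61 [539.9 100.   78.   51.9  -7.7] [284.2, 156.7, 335.5, 225.1]
warmer 0.88 [558.7  61.1 195.2 159.6  -7.1] [200.6, 122.6, 352.2, 283.7]
[[-9.948e-01  1.021e-01 -2.000e-04  5.105e-01]
 [ 1.021e-01  9.948e-01  4.000e-04  5.310e-02]
 [ 3.000e-04  3.000e-04 -1.000e+00  2.091e-01]
 [ 0.000e+00  0.000e+00  0.000e+00  1.000e+00]]
```

View pics/w1.png

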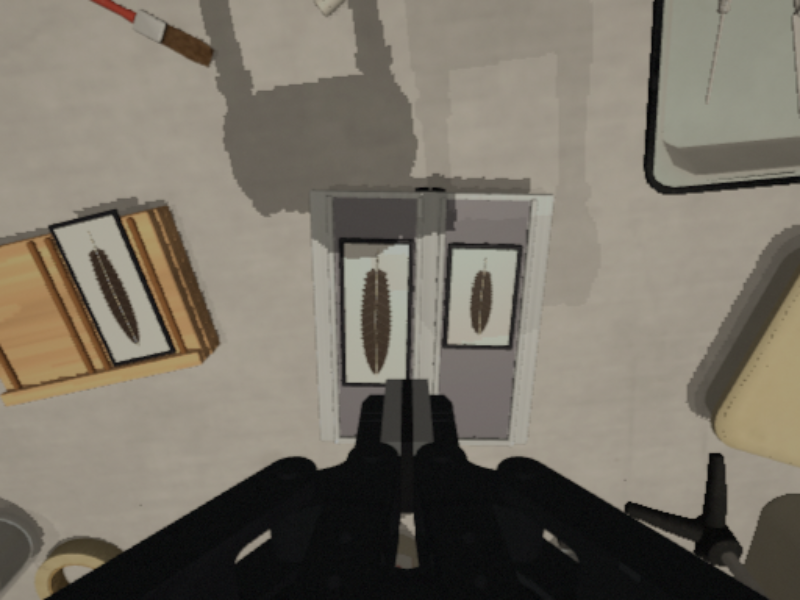

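The wrist view shows the warmer top from (312,191) to (552,194) at the front. The long mount spans (340,240) to (412,385) in the left (-y) lane. Next I turn the corners into positions.

```bash
python3 - <<'E'
from h import *
import pickle
p=pickle.load(open('w1.pkl','rb')); f=512/800
c=toplane(p,np.array([[312,191],[552,194],[320,441],[527,441],[432,193]])*f-.0,.048)*1000
m=toplane(p,np.array([[339,239],[413,240],[343,385],[410,385]])*f,.051)*1000
print(c.round(1)[:,:2].tolist(),m.round(1)[:,:2].tolist(),m.mean(0))
def ang(a,b): d=b-a; return np.degrees(np.arctan2(d[1],d[0]))
print(ang(c[0],c[2]),ang(c[1],c[3]),ang(c[0],c[1])-90,ang(m[0],m[2]),ang(m[1],m[3]),ang(m[0],m[1])-90)
for n in ['side']:
    q=shoot(n)
    t=masks_of(q,"mount")[0]; print(t['score'],rect(q,t['mask'],.051))
E
```

```text
[[455.8, -4.5], [474.4, 150.4], [643.4, -30.2], [660.5, 128.8], [465.4, 72.8]] [[488.3, 8.7], [494.2, 57.4], [595.9, -4.7], [601.1, 44.2]] [544.88200138  26.37370422  51.        ]
-7.793461027690349 -6.606283187061559 -6.845869095281415 -7.10359595425635 -7.063887364931333 -6.928049064150741
0.91 [543.2  21.4 110.7  54.5  -7.7]
```

{"method": "drive_tool", "body": {
  "rows": [
    [0,0,1.2,-0.026,-0.0112,0,0],
    [0,0,0,-0.026,-0.0112,0,0],
    [0,0,0,0,0,0.035,0],
    [0,0,0,0,0,0.035,0],
    [0,0,0,0,0,0.035,0],
    [0,0,0,0,0,0.025,0],
    [0,0,0,0,0,0.015,0],
    [0,0,0,0,0,0.005,0]
  ]
}}

```text
time: 4.18
tool_pos: [0.5568, 0.0249, 0.0555]
tcp_rot: [-0.193, -3.129, 0.001]
wrist_force: [-0.4, 0.6, -0.6]
width: 0.002
grip_force: 0.0
```

{"method": "drive_tool", "body": {
  "rows": [
    [0,0,0,0,0,0.002,0],
    [0,0,0,0,0,0.001,0],
    [0,0,0,0,0,0,0]
  ]
}}

```text
time: 4.43
tool_pos: [0.5613, 0.0243, 0.0577]
tcp_rot: [0.195, 3.133, 0.0]
wrist_force: [-1.1, -0.3, -0.6]
width: 0.001
grip_force: 0.0
```

{"method": "drive_tool", "body": {
  "rows": [
    [0,0,0,0,0,0,0]
  ]
}}

```text
time: 4.52
tool_pos: [0.5615, 0.0241, 0.058]
tcp_rot: [0.195, 3.132, 0.0]
wrist_force: [-0.1, 0.6, -0.1]
width: -0.001
grip_force: 0.0
```

{"method": "drive_tool", "body": {
  "rows": [
    [0,0,0,0,0,0.001,0],
    [0,0,0,0,0,0.001,0],
    [0,0,0,0,0,0.001,0],
    [0,0,0,0,0,0,0]
  ]
}}

```text
time: 4.85
tool_pos: [0.56, 0.0238, 0.0533]
tcp_rot: [0.196, 3.135, 0.0]
wrist_force: [-0.5, 0.2, -0.8]
width: 0.002
grip_force: 0.0
```

{"method": "drive_tool", "body": {
  "rows": [
    [0,0,0,0,0,0.0005,0],
    [0,0,0,0,0,0,0]
  ]
}}

```text
time: 5.02
tool_pos: [0.5599, 0.0238, 0.0526]
tcp_rot: [-0.196, -3.135, -0.0]
wrist_force: [0.4, 0.0, 0.5]
width: 0.0
grip_force: 0.0
```

{"method": "drive_tool", "body": {
  "rows": [
    [0,0,0,0,0,0.0005,0],
    [0,0,0,0,0,0,0]
  ]
}}

```text
time: 5.18
tool_pos: [0.5599, 0.0239, 0.052]
tcp_rot: [-0.196, -3.135, 0.0]
wrist_force: [-0.5, -0.4, 1.2]
width: -0.002
grip_force: 0.0
```

{"method": "drive_tool", "body": {
  "rows": [
    [0,0,0,0,0,0.0002,0],
    [0,0,0,0,0,0,0]
  ]
}}

```text
time: 5.35
tool_pos: [0.56, 0.0239, 0.0519]
tcp_rot: [-0.196, -3.135, -0.0]
wrist_force: [0.0, -0.6, 0.3]
width: -0.004
grip_force: 0.0
```

{"method": "drive_tool", "body": {
  "rows": [
    [0,0,0,0,0,0.0003,0],
    [0,0,0,0,0,0,0]
  ]
}}

```text
time: 5.52
tool_pos: [0.56, 0.0239, 0.0516]
tcp_rot: [-0.195, -3.135, 0.0]
wrist_force: [0.3, -0.1, -0.5]
width: 0.004
grip_force: 0.0
```

{"method": "drive_tool", "body": {
  "rows": [
    [0,0,0,0,0,0.0003,0],
    [0,0,0,0,0,0,0]
  ]
}}

```text
time: 5.68
tool_pos: [0.56, 0.0238, 0.0513]
tcp_rot: [-0.196, -3.135, 0.0]
wrist_force: [-0.1, 1.1, 0.0]
width: -0.002
grip_force: 0.0
```

{"method": "drive_tool", "body": {
  "rows": [
    [0,0,0,0,0,0.0003,0],
    [0,0,0,0,0,0,0]
  ]
}}

```text
time: 5.85
tool_pos: [0.56, 0.0239, 0.051]
tcp_rot: [-0.196, -3.135, 0.0]
wrist_force: [0.1, -0.4, 1.5]
width: 0.006
grip_force: 0.0
```

{"method": "drive_tool", "body": {
  "rows": [
    [0,0,0,0,0,0.0002,0],
    [0,0,0,0,0,0,0]
  ]
}}

```text
time: 6.02
tool_pos: [0.56, 0.0239, 0.0508]
tcp_rot: [-0.196, -3.135, -0.0]
wrist_force: [-0.4, 0.3, -0.1]
width: 0.001
grip_force: 0.0
```

{"method": "drive_tool", "body": {
  "rows": [
    [0,0,0,0,0,0.0003,0],
    [0,0,0,0,0,0,0]
  ]
}}

```text
time: 6.18
tool_pos: [0.56, 0.0239, 0.0505]
tcp_rot: [-0.196, -3.135, -0.0]
wrist_force: [0.2, -0.3, 0.6]
width: 0.001
grip_force: 0.0
```

{"method": "drive_tool", "body": {
  "rows": [
    [0,0,0,0,0,0.0002,0],
    [0,0,0,0,0,0,0]
  ]
}}

```text
time: 6.35
tool_pos: [0.56, 0.0239, 0.0504]
tcp_rot: [-0.196, -3.135, -0.0]
wrist_force: [-0.3, 0.7, 0.3]
width: 0.001
grip_force: 0.0
```

{"method": "drive_tool", "body": {
  "rows": [
    [0,0,0,0,0,0.0002,0],
    [0,0,0,0,0,0,0]
  ]
}}

```text
time: 6.52
tool_pos: [0.56, 0.0239, 0.0501]
tcp_rot: [-0.196, -3.135, 0.0]
wrist_force: [0.3, 0.1, -0.0]
width: -0.003
grip_force: 0.0
```

{"method": "drive_tool", "body": {
  "rows": [
    [0,0,0,0,0,0.0002,0],
    [0,0,0,0,0,0,0]
  ]
}}

```text
time: 6.68
tool_pos: [0.56, 0.0239, 0.05]
tcp_rot: [-0.196, -3.135, 0.0]
wrist_force: [0.1, 0.8, -0.9]
width: 0.003
grip_force: 0.0
```

{"method": "drive_tool", "body": {
  "rows": [
    [0,0,0,0,0,0.0003,0],
    [0,0,0,0,0,0,0]
  ]
}}

```text
time: 6.85
tool_pos: [0.56, 0.0239, 0.0496]
tcp_rot: [-0.196, -3.135, -0.0]
wrist_force: [0.3, 0.5, 0.4]
width: -0.003
grip_force: 0.0
```

{"method": "drive_tool", "body": {
  "rows": [
    [0,0,0,0,0,0.0002,0],
    [0,0,0,0,0,0,0]
  ]
}}

```text
time: 7.02
tool_pos: [0.56, 0.0239, 0.0494]
tcp_rot: [-0.196, -3.135, 0.0]
wrist_force: [0.5, 0.6, -0.1]
width: 0.004
grip_force: 0.0
```

{"method": "drive_tool", "body": {
  "rows": [
    [0,0,0,0,0,0.0002,0],
    [0,0,0,0,0,0,0]
  ]
}}

```text
time: 7.18
tool_pos: [0.56, 0.0239, 0.0493]
tcp_rot: [-0.196, -3.135, 0.0]
wrist_force: [0.2, 0.6, -0.7]
width: 0.0
grip_force: 0.0
```

{"method": "drive_tool", "body": {
  "rows": [
    [0,0,0,0,0,0.0002,0],
    [0,0,0,0,0,0,0]
  ]
}}

```text
time: 7.35
tool_pos: [0.56, 0.0239, 0.049]
tcp_rot: [-0.196, -3.135, 0.0]
wrist_force: [-0.4, -0.1, -0.1]
width: -0.003
grip_force: 0.0
```

```bash
python3 - <<'E'
from h import *
p=shoot("side");q=shoot("wrist")
a=cv2.resize(p['color'][110:230,200:360,::-1],(800,600),interpolation=cv2.INTER_CUBIC)
b=cv2.resize(q['color'][:,:,::-1],(800,600))
cv2.imwrite('pics/s2.png',a)
for n,P in(('side',p),('wrist',q)):
  for m in masks_of(P,"mount")[:1]: print(n,m['score'],rect(P,m['mask'],.051))
cv2.imwrite('pics/w2.png',b)
E
```

```text
side 0.57 [542.6  22.1 109.5  52.1  -8. ]
wrist 0.9 [543.9  26.3 108.5  51.   -7.9]
```

View pics/s2.png

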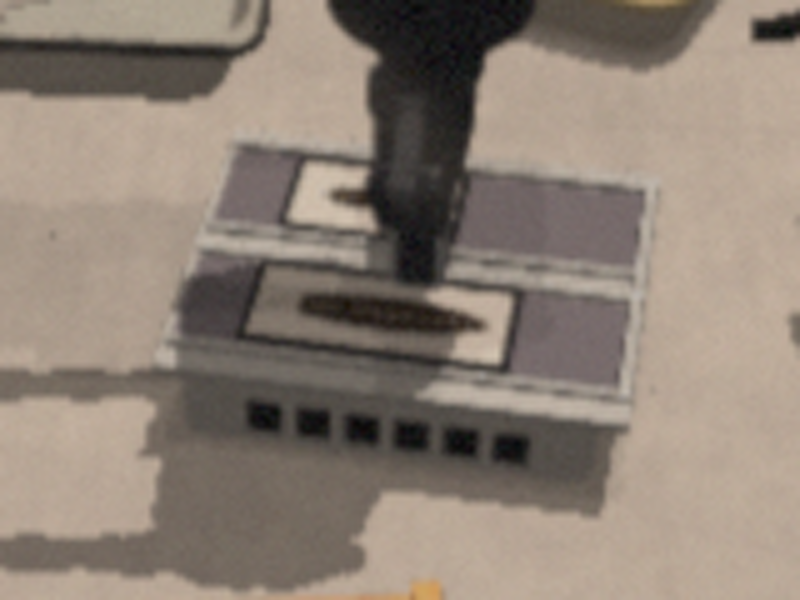

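The side crop shows the fingertip ending at about (418,285), over the far half of the mount (245–520, 265–365). Next I compare that with the projected TCP.

```bash
python3 - <<'E'
from h import *
p=shoot("side")
X=tcp()[:3,3]; print(X)
for d in ([0,0,0],[0,0,.01],[0,.01,0]): print(d,(project(p,[X+d])-[200,110])*5)
E
```

```text
[0.5600194  0.02383808 0.04907944]
[0, 0, 0] [[418.74495407 317.5429196 ]]
[0, 0, 0.01] [[419.49951795 298.83997396]]
[0, 0.01, 0] [[419.46366534 301.42055595]]
```

View pics/w2.png

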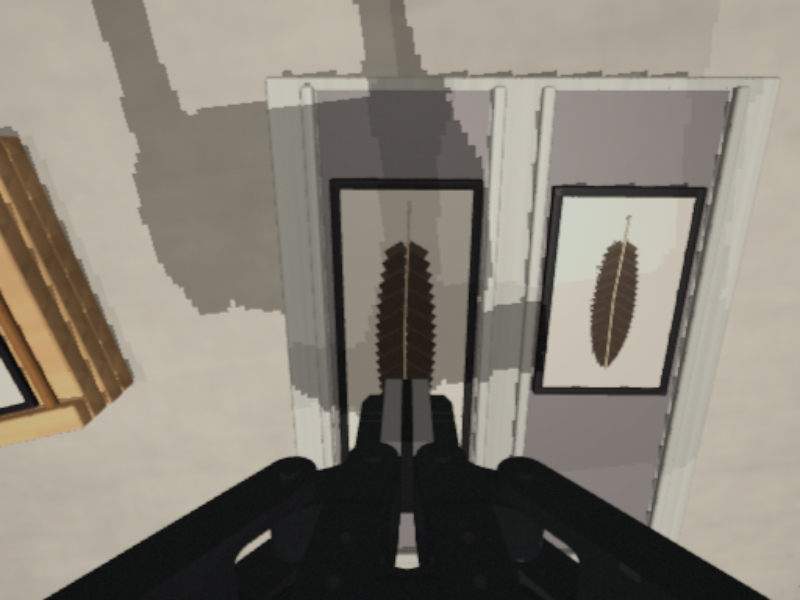

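Both pictures put the fingertip about 15 mm above the glass although the TCP reads 49 mm. The shut tips therefore stop short of the TCP, and I go on down with checks.

{"method": "drive_tool", "body": {
  "rows": [
    [0,0,0,0,0,0.001,0],
    [0,0,0,0,0,0.001,0],
    [0,0,0,0,0,0.001,0],
    [0,0,0,0,0,0.001,0],
    [0,0,0,0,0,0.001,0],
    [0,0,0,0,0,0.001,0],
    [0,0,0,0,0,0,0]
  ]
}}

```text
time: 8.18
tool_pos: [0.5598, 0.0239, 0.0428]
tcp_rot: [-0.196, -3.135, 0.0]
wrist_force: [0.5, 0.5, 0.0]
width: -0.001
grip_force: 0.0
```

```bash
python3 - <<'E'
from h import *
p=shoot("side")
X=tcp()[:3,3]; print(X,(project(p,[X])-[200,110])*5)
cv2.imwrite('pics/s3.png',cv2.resize(p['color'][130:190,220:300,::-1],(800,600),interpolation=cv2.INTER_CUBIC))
print((project(p,[X])-[220,130])*10)
E
```

```text
[0.5598522  0.02385567 0.04287129] [[417.87239669 328.96591777]]
[[635.74479338 457.93183554]]
```

View pics/s3.png

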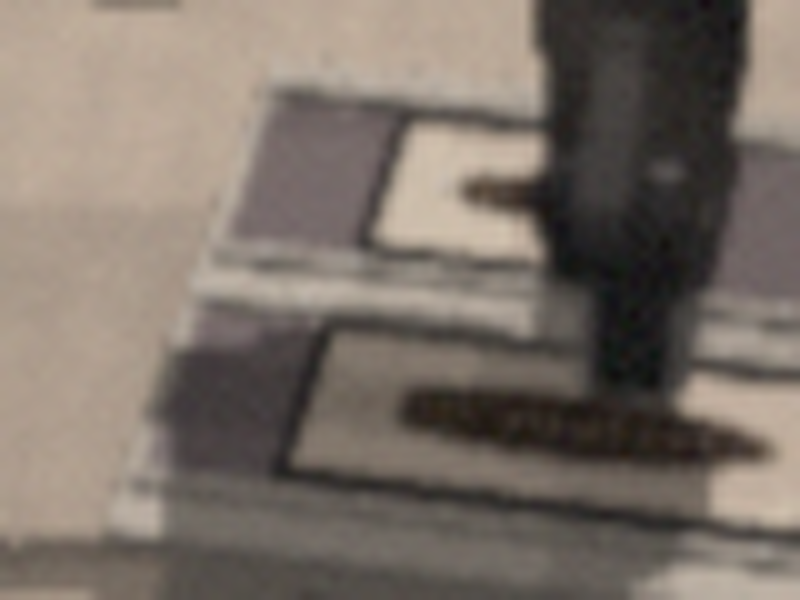

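The tip is at (635,400), still about 28 px (7–10 mm) above where it should meet the glass (near row 428). I go on down.

{"method": "drive_tool", "body": {
  "rows": [
    [0,0,0,0,0,0.001,0],
    [0,0,0,0,0,0.001,0],
    [0,0,0,0,0,0.001,0],
    [0,0,0,0,0,0.001,0],
    [0,0,0,0,0,0,0]
  ]
}}

```text
time: 8.65
tool_pos: [0.5598, 0.0239, 0.0388]
tcp_rot: [-0.196, -3.135, 0.0]
wrist_force: [0.6, 0.6, -0.6]
width: -0.001
grip_force: 0.0
```

{"method": "drive_tool", "body": {
  "rows": [
    [0,0,0,0,0,0.0005,0],
    [0,0,0,0,0,0,0]
  ]
}}

```text
time: 8.82
tool_pos: [0.56, 0.0239, 0.0385]
tcp_rot: [-0.196, -3.135, 0.0]
wrist_force: [-0.3, 0.2, -0.7]
width: 0.001
grip_force: 0.0
```

{"method": "drive_tool", "body": {
  "rows": [
    [0,0,0,0,0,0.0005,0],
    [0,0,0,0,0,0,0]
  ]
}}

```text
time: 8.98
tool_pos: [0.56, 0.0239, 0.038]
tcp_rot: [-0.196, -3.135, 0.0]
wrist_force: [0.7, 0.2, 0.2]
width: -0.001
grip_force: 0.0
```

{"method": "drive_tool", "body": {
  "rows": [
    [0,0,0,0,0,0.0004,0],
    [0,0,0,0,0,0,0]
  ]
}}

```text
time: 9.15
tool_pos: [0.56, 0.0239, 0.0376]
tcp_rot: [-0.196, -3.135, -0.0]
wrist_force: [0.3, 0.4, -0.7]
width: -0.001
grip_force: 0.0
```

{"method": "drive_tool", "body": {
  "rows": [
    [0,0,0,0,0,0.0004,0],
    [0,0,0,0,0,0,0]
  ]
}}

```text
time: 9.32
tool_pos: [0.56, 0.0239, 0.0372]
tcp_rot: [-0.196, -3.135, 0.0]
wrist_force: [0.1, -0.2, -0.6]
width: 0.001
grip_force: 0.0
```

```bash
python3 - <<'E'
from h import *
p=shoot("side")
X=tcp()[:3,3]; print(X,(project(p,[X])))
g=cv2.cvtColor(p['color'],cv2.COLOR_RGB2GRAY)
print(g[160:184,276:292:2])
E
```

```text
[0.55999871 0.0238738  0.03724666] [[283.563762   177.84941188]]
[[ 48  36  29  30  24  24  34 102]
 [ 77  59  29  24  19  26  44  87]
 [ 93  70  30  22  27  30  56 117]
 [ 89  72  29  29  25  32  68 138]
 [ 70  61  22  29  27  32  71 137]
 [ 67  63  18  26  32  37  68 116]
 [ 92  72  25  24  26  39  66  73]
 [100  71  29  19  25  36  70 126]
 [ 95  71  33  37  24  41  79 167]
 [ 70  63  22  25  14  43  90 175]
 [ 38  57  33  32  28  50  93 174]
 [ 34  43  42  43  40  53  77 142]
 [ 42  47  44  46  47  49  51  72]
 [ 38  47  37  37  41  45  45  49]
 [ 29  34  28  30  43  35  44  46]
 [ 48  42  34  36  37  33  34  40]
 [ 86  79  76  74  65  54  60  64]
 [105 102 100  98  94  88  91  94]
 [105 105 105 104 104 104 103 105]
 [ 92  92 100 101 106 102 106 109]
 [ 54  66  77  84  89  97  99 111]
 [ 53  41  41  46  54  64  79 100]
 [ 80  71  74  60  49  40  45  59]
 [ 89  88  87  81  78  69  85 102]]
```

{"method": "drive_tool", "body": {
  "rows": [
    [0,0,0,0,0,0.0003,0],
    [0,0,0,0,0,0,0]
  ]
}}

```text
time: 9.53
tool_pos: [0.56, 0.0239, 0.0369]
tcp_rot: [-0.196, -3.135, 0.0]
wrist_force: [-0.7, -0.1, -0.3]
width: 0.003
grip_force: 0.0
```

{"method": "drive_tool", "body": {
  "rows": [
    [0,0,0,0,0,0.0003,0],
    [0,0,0,0,0,0,0]
  ]
}}

```text
time: 9.7
tool_pos: [0.56, 0.0239, 0.0366]
tcp_rot: [-0.196, -3.135, 0.0]
wrist_force: [0.1, -0.0, -0.0]
width: 0.0
grip_force: 0.0
```

{"method": "drive_tool", "body": {
  "rows": [
    [0,0,0,0,0,0.0003,0],
    [0,0,0,0,0,0,0]
  ]
}}

```text
time: 9.87
tool_pos: [0.56, 0.0238, 0.0363]
tcp_rot: [-0.196, -3.135, 0.0]
wrist_force: [0.7, 0.5, 0.5]
width: -0.002
grip_force: 0.0
```

{"method": "drive_tool", "body": {
  "rows": [
    [0,0,0,0,0,0.0003,0],
    [0,0,0,0,0,0,0]
  ]
}}

```text
time: 10.03
tool_pos: [0.56, 0.0239, 0.036]
tcp_rot: [-0.196, -3.135, -0.0]
wrist_force: [-0.2, 0.0, -0.3]
width: -0.001
grip_force: 0.0
```

{"method": "drive_tool", "body": {
  "rows": [
    [0,0,0,0,0,0.0003,0],
    [0,0,0,0,0,0,0]
  ]
}}

```text
time: 10.2
tool_pos: [0.56, 0.0239, 0.0357]
tcp_rot: [-0.196, -3.135, 0.0]
wrist_force: [0.7, -0.0, -0.3]
width: -0.004
grip_force: 0.0
```

{"method": "drive_tool", "body": {
  "rows": [
    [0,0,0,0,0,0.0003,0],
    [0,0,0,0,0,0,0]
  ]
}}

```text
time: 10.37
tool_pos: [0.56, 0.0239, 0.0354]
tcp_rot: [-0.196, -3.135, 0.0]
wrist_force: [-0.3, 0.0, 0.2]
width: 0.003
grip_force: 0.0
```

{"method": "drive_tool", "body": {
  "rows": [
    [0,0,0,0,0,0.0003,0],
    [0,0,0,0,0,0,0]
  ]
}}

```text
time: 10.53
tool_pos: [0.56, 0.0239, 0.0351]
tcp_rot: [-0.196, -3.135, -0.0]
wrist_force: [0.2, -0.9, -0.1]
width: 0.003
grip_force: 0.0
```

{"method": "drive_tool", "body": {
  "rows": [
    [0,0,0,0,0,0.0003,0],
    [0,0,0,0,0,0,0]
  ]
}}

```text
time: 10.7
tool_pos: [0.56, 0.0239, 0.0348]
tcp_rot: [-0.196, -3.135, 0.0]
wrist_force: [0.8, -0.0, -0.2]
width: -0.0
grip_force: 0.0
```

{"method": "drive_tool", "body": {
  "rows": [
    [0,0,0,0,0,0.0003,0],
    [0,0,0,0,0,0,0]
  ]
}}

```text
time: 10.87
tool_pos: [0.56, 0.0239, 0.0345]
tcp_rot: [-0.196, -3.135, -0.0]
wrist_force: [-0.6, -1.2, 0.1]
width: -0.002
grip_force: 0.0
```

```bash
python3 - <<'E'
from h import *
p=shoot("side");q=shoot("wrist")
a=cv2.resize(p['color'][140:190,255:322,::-1],(800,600),interpolation=cv2.INTER_CUBIC)
cv2.imwrite('pics/s4.png',a)
X=tcp()[:3,3].copy();X[2]=.051
print((project(p,[X])-[255,140])*[800/67,12])
E
```

```text
[[343.61399591 393.37923797]]
```

View pics/s4.png

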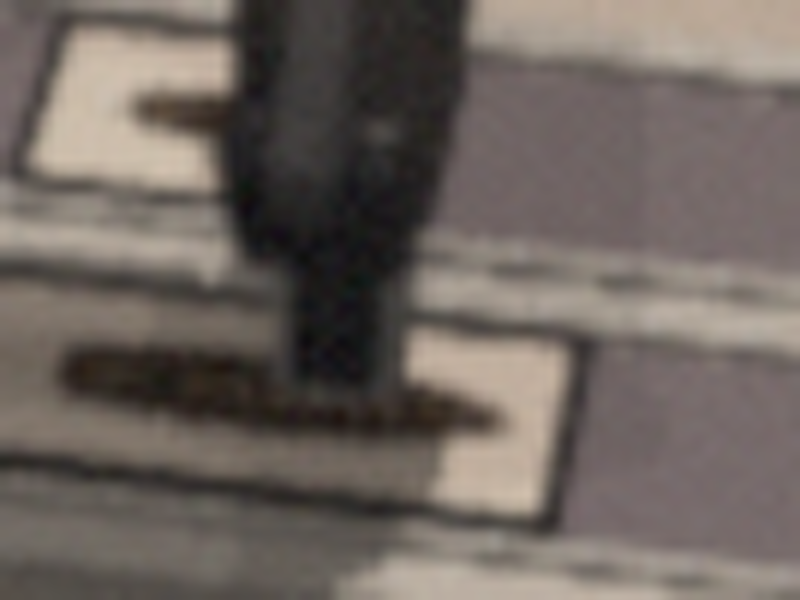

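The tip ends at about (345,388), nearly on the feather line (row 400), so contact should come within a few mm.

{"method": "drive_tool", "body": {
  "rows": [
    [0,0,0,0,0,0.0003,0],
    [0,0,0,0,0,0,0]
  ]
}}

```text
time: 11.13
tool_pos: [0.56, 0.0238, 0.0342]
tcp_rot: [-0.196, -3.135, 0.0]
wrist_force: [0.6, -0.4, -0.6]
width: 0.0
grip_force: 0.0
```

{"method": "drive_tool", "body": {
  "rows": [
    [0,0,0,0,0,0.0003,0],
    [0,0,0,0,0,0,0]
  ]
}}

```text
time: 11.3
tool_pos: [0.56, 0.0239, 0.0339]
tcp_rot: [-0.196, -3.135, 0.0]
wrist_force: [0.0, 0.2, 0.7]
width: -0.001
grip_force: 0.0
```

{"method": "drive_tool", "body": {
  "rows": [
    [0,0,0,0,0,0.0003,0],
    [0,0,0,0,0,0,0]
  ]
}}

```text
time: 11.47
tool_pos: [0.56, 0.0239, 0.0336]
tcp_rot: [-0.196, -3.135, -0.0]
wrist_force: [0.1, 0.4, -0.9]
width: 0.001
grip_force: 0.0
```

{"method": "drive_tool", "body": {
  "rows": [
    [0,0,0,0,0,0.0003,0],
    [0,0,0,0,0,0,0]
  ]
}}

```text
time: 11.63
tool_pos: [0.56, 0.0239, 0.0333]
tcp_rot: [-0.196, -3.135, 0.0]
wrist_force: [-0.1, -0.1, -1.1]
width: 0.001
grip_force: 0.0
```

{"method": "drive_tool", "body": {
  "rows": [
    [0,0,0,0,0,0.0003,0],
    [0,0,0,0,0,0,0]
  ]
}}

```text
time: 11.8
tool_pos: [0.56, 0.0239, 0.033]
tcp_rot: [-0.196, -3.135, 0.0]
wrist_force: [-0.2, 0.4, 0.5]
width: -0.002
grip_force: 0.0
```

{"method": "drive_tool", "body": {
  "rows": [
    [0,0,0,0,0,0.0003,0],
    [0,0,0,0,0,0,0]
  ]
}}

```text
time: 11.97
tool_pos: [0.56, 0.0239, 0.0327]
tcp_rot: [-0.196, -3.135, 0.0]
wrist_force: [-0.2, -0.4, 0.2]
width: -0.0
grip_force: 0.0
```

{"method": "drive_tool", "body": {
  "rows": [
    [0,0,0,0,0,0.0003,0],
    [0,0,0,0,0,0,0]
  ]
}}

```text
time: 12.13
tool_pos: [0.56, 0.0239, 0.0324]
tcp_rot: [-0.196, -3.135, -0.0]
wrist_force: [0.0, 0.1, -0.4]
width: -0.001
grip_force: 0.0
```

{"method": "drive_tool", "body": {
  "rows": [
    [0,0,0,0,0,0.0003,0],
    [0,0,0,0,0,0,0]
  ]
}}

```text
time: 12.3
tool_pos: [0.56, 0.0239, 0.0321]
tcp_rot: [-0.196, -3.135, 0.0]
wrist_force: [-0.8, -0.3, 0.4]
width: -0.003
grip_force: 0.0
```

{"method": "drive_tool", "body": {
  "rows": [
    [0,0,0,0,0,0.0003,0],
    [0,0,0,0,0,0,0]
  ]
}}

```text
time: 12.47
tool_pos: [0.56, 0.0239, 0.0318]
tcp_rot: [-0.196, -3.135, 0.0]
wrist_force: [0.6, 0.6, 1.0]
width: -0.001
grip_force: 0.0
```

{"method": "drive_tool", "body": {
  "rows": [
    [0,0,0,0,0,0.0003,0],
    [0,0,0,0,0,0,0]
  ]
}}

```text
time: 12.63
tool_pos: [0.56, 0.0239, 0.0315]
tcp_rot: [-0.196, -3.135, 0.0]
wrist_force: [-0.8, 0.5, 0.6]
width: 0.002
grip_force: 0.0
```

{"method": "drive_tool", "body": {
  "rows": [
    [0,0,0,0,0,0.0003,0],
    [0,0,0,0,0,0,0]
  ]
}}

```text
time: 12.8
tool_pos: [0.56, 0.0239, 0.0312]
tcp_rot: [-0.196, -3.135, 0.0]
wrist_force: [-0.9, -0.3, -0.5]
width: 0.002
grip_force: 0.0
```

{"method": "drive_tool", "body": {
  "rows": [
    [0,0,0,0,0,0.0003,0],
    [0,0,0,0,0,0,0]
  ]
}}

```text
time: 12.97
tool_pos: [0.56, 0.0239, 0.031]
tcp_rot: [-0.196, -3.135, 0.0]
wrist_force: [-0.0, -0.7, -0.3]
width: 0.002
grip_force: 0.0
```

{"method": "drive_tool", "body": {
  "rows": [
    [0,0,0,0,0,0.0007,0],
    [0,0,0,0,0,0.0007,0],
    [0,0,0,0,0,0,0]
  ]
}}

```text
time: 13.22
tool_pos: [0.5598, 0.0239, 0.0294]
tcp_rot: [-0.196, -3.135, 0.0]
wrist_force: [-0.0, 0.2, 0.4]
width: 0.001
grip_force: 0.0
```

{"method": "drive_tool", "body": {
  "rows": [
    [0,0,0,0,0,0.0003,0],
    [0,0,0,0,0,0,0]
  ]
}}

```text
time: 13.38
tool_pos: [0.56, 0.0238, 0.0292]
tcp_rot: [-0.196, -3.135, 0.0]
wrist_force: [-0.2, 0.8, -0.4]
width: 0.004
grip_force: 0.0
```

```bash
python3 - <<'E'
from h import *
import pickle
p=shoot("side");q=shoot("wrist");s=shoot("scene")
pickle.dump((p,q,s),open('three.pkl','wb'))
a=cv2.resize(p['color'][155:185,255:315,::-1],(800,400),interpolation=cv2.INTER_CUBIC)
b=cv2.resize(s['color'][200:240,200:260,::-1],(400,267),interpolation=cv2.INTER_CUBIC)[:200]
c=cv2.resize(q['color'][220:270,220:300,::-1],(400,250),interpolation=cv2.INTER_CUBIC)[:200]
cv2.imwrite('pics/c5.png',np.vstack([a,np.hstack([b,c])]))
E
```

```text
(no output)
```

View pics/c5.png

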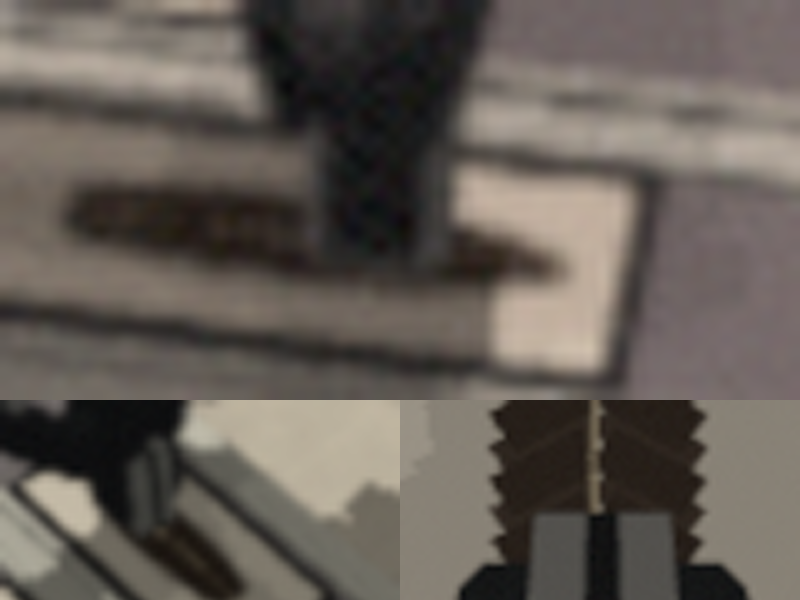

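The side crop shows the tip end at row 265 with the feather line near 245. The tip's near face is 7 mm off centre, so about 2–3 mm remain.

{"method": "drive_tool", "body": {
  "rows": [
    [0,0,0,0,0,0.0004,0],
    [0,0,0,0,0,0,0]
  ]
}}

```text
time: 13.7
tool_pos: [0.5602, 0.0239, 0.029]
tcp_rot: [0.196, 3.135, 0.0]
wrist_force: [-0.3, -0.8, 1.0]
width: 0.004
grip_force: 0.5
```

{"method": "drive_tool", "body": {
  "rows": [
    [0,0,0,0,0,0.0003,0],
    [0,0,0,0,0,0,0]
  ]
}}

```text
time: 13.87
tool_pos: [0.5602, 0.0239, 0.029]
tcp_rot: [0.196, 3.135, 0.0]
wrist_force: [-0.9, 1.1, 4.2]
width: 0.0
grip_force: 1.7
```

{"method": "drive_tool", "body": {
  "rows": [
    [0,0,0,0,0,0.0003,0],
    [0,0,0,0,0,0,0]
  ]
}}

```text
time: 14.03
tool_pos: [0.5603, 0.0239, 0.029]
tcp_rot: [0.196, 3.135, 0.0]
wrist_force: [-1.5, 0.5, 4.7]
width: 0.003
grip_force: 2.7
```

Contact: about 5 N with the TCP at 29 mm. Now I slide gently toward the robot.

{"method": "drive_tool", "body": {
  "rows": [
    [0,0,0,0,0,0.0001,0],
    [0,0,0,0.001,0,0,0],
    [0,0,0,0.002,0,0,0],
    [0,0,0,0.003,0,0,0],
    [0,0,0,0.003,0,0,0],
    [0,0,0,0.001,0,0,0],
    [0,0,0,0,0,0,0]
  ]
}}

```text
time: 14.62
tool_pos: [0.5506, 0.0252, 0.029]
tcp_rot: [0.195, 3.134, 0.0]
wrist_force: [1.0, 0.6, 5.5]
width: 0.002
grip_force: 3.0
```

```bash
python3 - <<'E'
from h import *
q=shoot("wrist");p=shoot("side")
print(status.read_state()['wrist_force'])
for P in(q,p):
  for m in masks_of(P,"mount")[:1]: print(m['score'],rect(P,m['mask'],.051),m['bbox'])
cv2.imwrite('pics/w6.png',q['color'][:,:,::-1])
E
```

```text
[ 0.24782831 -0.73090093  5.27648527]
0.72 [528.1  27.9  95.2  50.8  -7.7] [205.2, 117.4, 315.6, 299.1]
0.81 [533.2  24.1 111.1  55.5  -7.9] [239.0, 161.2, 296.9, 186.1]
```

The mount follows: the side view shows about 10 mm moved, at 5.5 N.

{"method": "drive_tool", "body": {
  "rows": [
    [0,0,0,0.002,0,0,0],
    [0,0,0,0.003,0,0,0],
    [0,0,0,0.004,0,0,0],
    [0,0,0,0.004,0,0,0],
    [0,0,0,0.004,0,0,0],
    [0,0,0,0.003,0,0,0],
    [0,0,0,0.002,0,0,0],
    [0,0,0,0,0,0,0]
  ]
}}

```text
time: 15.48
tool_pos: [0.5286, 0.0279, 0.0289]
tcp_rot: [0.196, 3.134, 0.0]
wrist_force: [-0.1, 0.4, 7.1]
width: 0.001
grip_force: 3.5
```

{"method": "drive_tool", "body": {
  "rows": [
    [0,0,0,0.002,0,0,0],
    [0,0,0,0.003,0,0,0],
    [0,0,0,0.004,0,0,0],
    [0,0,0,0.004,0,0,0],
    [0,0,0,0.004,0,0,0],
    [0,0,0,0.003,0,0,0],
    [0,0,0,0.002,0,0,0],
    [0,0,0,0,0,0,0]
  ]
}}

```text
time: 16.15
tool_pos: [0.5068, 0.0307, 0.0289]
tcp_rot: [0.195, 3.134, 0.0]
wrist_force: [1.3, 0.0, 6.6]
width: -0.001
grip_force: 3.7
```

```bash
python3 - <<'E'
from h import *
q=shoot("wrist");p=shoot("side")
print(status.read_state()['wrist_force'])
for P in(q,p):
  for m in masks_of(P,"mount")[:1]: print(m['score'],rect(P,m['mask'],.051),m['bbox'])
E
```

```text
[ 0.6262722  -0.61504527  8.17168739]
0.73 [483.6  33.9  93.9  50.3  -7.6] [203.9, 114.7, 315.8, 296.8]
0.59 [489.7  28.9 111.5  52.6  -7.8] [220.9, 158.7, 276.4, 182.8]
```

{"method": "drive_tool", "body": {
  "rows": [
    [0,0,0,0.002,0,-0.0001,0],
    [0,0,0,0.003,0,0,0],
    [0,0,0,0.004,0,0,0],
    [0,0,0,0.004,0,-0.0001,0],
    [0,0,0,0.004,0,0,0],
    [0,0,0,0.003,0,0,0],
    [0,0,0,0.002,0,0,0],
    [0,0,0,0,0,0,0]
  ]
}}

```text
time: 17.02
tool_pos: [0.4846, 0.0334, 0.0289]
tcp_rot: [0.196, 3.134, 0.0]
wrist_force: [1.4, -0.7, 6.4]
width: 0.003
grip_force: 3.5
```

```bash
python3 - <<'E'
from h import *
import pickle
q=shoot("wrist");p=shoot("side");s=shoot("scene")
print(status.read_state()['wrist_force'])
pickle.dump((p,q,s),open('t7.pkl','wb'))
for P in(q,p,s):
  for m in masks_of(P,"mount")[:1]: print(m['score'],rect(P,m['mask'],.051),m['bbox'])
cv2.imwrite('pics/w7.png',np.vstack([cv2.resize(q['color'][60:260,100:420,::-1],(640,400)),np.zeros((0,640,3),np.uint8),cv2.resize(p['color'][135:205,200:424,::-1],(640,200),interpolation=cv2.INTER_CUBIC)]))
E
```

```text
[ 0.31627175 -0.57826185  6.69559293]
0.68 [461.6  36.7  94.6  50.6  -7.2] [204.1, 115.3, 316.4, 297.3]
0.89 [468.3  31.9 112.4  54.6  -6.5] [207.6, 157.2, 269.6, 183.3]
0.97 [465.2  33.8 107.6  54.2 -10.6] [223.8, 231.0, 272.7, 263.2]
```

View pics/w7.png

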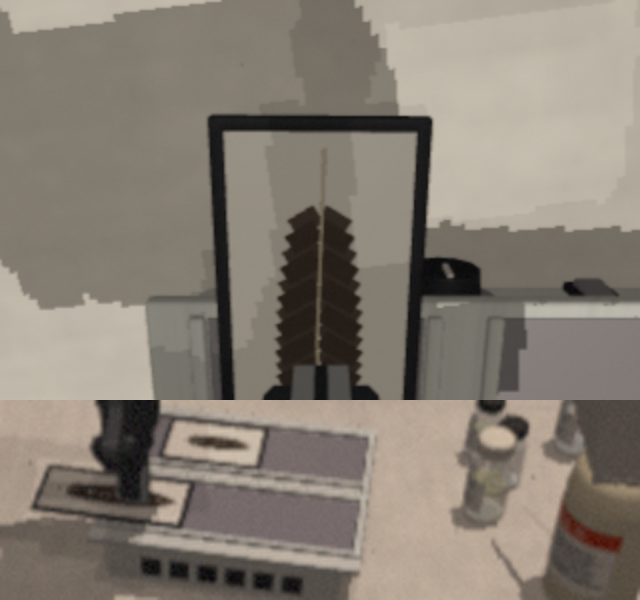

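The wrist part shows the mount's front at row 116 and the warmer edge at row 298, with the dial at (452,272). The side part shows a good overhang. I measure it.

```bash
python3 - <<'E'
from h import *
import pickle
p,q,s=pickle.load(open('t7.pkl','rb'))
d=np.array([.9923,-.1236,0]);yd=np.array([.1236,.9923,0])
fm=toplane(q,np.array([[210,117],[431,117]])/2+[100,60],.051)
sd=toplane(q,np.array([[217,300],[419,300]])/2+[100,60],.051)
e=toplane(q,np.array([[150,298],[215,297],[430,297],[600,297]])/2+[100,60],.048)
r=toplane(q,np.array([[197,340],[435,340]])/2+[100,60],.0515)
for n,a in(('front',fm),('sides',sd),('edge',e),('ribs in',r)): print(n,(a@np.c_[d,yd]*1000).round(1).tolist())
print(tcp()[:3,3]@np.c_[d,yd]*1000, (fm*1000).round(1).tolist())
x=tcp();print(np.degrees(np.arctan2(x[1,0],x[0,0])))
# tray from earlier wrist picture
w=pickle.load(open('w1.pkl','rb'));f=.64
st=toplane(w,np.array([[51,227],[119,211],[116,364],[172,350]])*f,.037);print((st*1000).round(1).tolist(),st.mean(0)*1000)
a=lambda u,v:np.degrees(np.arctan2(*(v-u)[1::-1]));print(a(st[0],st[2]),a(st[1],st[3]),a(st[0],st[1])-90)
E
```

```text
front [[406.9, 69.2], [406.9, 118.1]]
sides [[450.4, 68.4], [450.4, 117.6]]
edge [[451.1, 51.3], [450.8, 67.4], [450.8, 120.8], [450.9, 163.0]]
ribs in [[460.9, 63.0], [460.9, 122.0]]
[476.76318234  93.03501135] [[412.3, 18.4, 51.0], [418.4, 66.9, 51.0]]
172.85778510447912
[[461.5, -188.9, 37.0], [455.8, -139.3, 37.0], [567.2, -175.1, 37.0], [560.5, -130.2, 37.0]] [ 511.24541615 -158.37171918   37.        ]
7.423680185070273 4.988653843584307 6.47270935604773
```

Overhang is 44 mm and the mount is centred under the tool. Next I lift the finger, open, move out in front of the edge, and lower around the long sides.

{"method": "drive_tool", "body": {
  "rows": [
    [0,0,0,0,0,-0.002,0],
    [0,0,0,0,0,-0.008,0],
    [0,0,0,0,0,-0.02,0.85],
    [0,0,0,0,0,-0.015,0.85],
    [0,0,0,0.022,0,0,0.85],
    [0,0,0,0.023,0,0,0.85],
    [0,0,0,0,0,0,0.85],
    [0,0,0,0,0,0,0.85]
  ]
}}

```text
time: 17.98
tool_pos: [0.4379, 0.039, 0.0728]
tcp_rot: [-0.195, -3.134, 0.0]
wrist_force: [-0.2, 0.4, 0.7]
width: 0.838
grip_force: 0.0
```

```bash
python3 - <<'E'
from h import *
import pickle
q=shoot("wrist");p=shoot("side");pickle.dump((p,q),open('t8.pkl','wb'))
print(status.read_state()['width'],tcp()[:3,3])
for P in(q,p):
  for m in masks_of(P,"mount")[:1]: print(m['score'],rect(P,m['mask'],.051),m['bbox'])
cv2.imwrite('pics/w8.png',np.hstack([cv2.resize(q['color'][100:384,:,::-1],(500,277)),cv2.resize(p['color'][120:220,190:300,::-1],(300,277),interpolation=cv2.INTER_CUBIC)]))
g=cv2.cvtColor(q['color'],cv2.COLOR_RGB2GRAY)
for r in range(215,300,6): print(r,''.join('#' if v<45 else ('+' if v<95 else '.') for v in g[r,100:420:3]))
E
```

```text
0.8543593891129024 [0.44013152 0.03888782 0.07343837]
0.66 [468.9  36.  110.6  50.7  -7.4] [220.7, 186.1, 301.0, 332.1]
0.59 [468.5  31.7 111.3  56.3  -8.1] [207.2, 159.3, 266.4, 183.0]
215 .........................................#+......................##........................................
221 .........................................#+........+#+##.........##........................................
227 .........................................##.......+##+###........#+..........+++.+..+.++...................
233 .........................................##.......######+........####+####++.....++..+.....................
239 .......................................++##......+##++++++.......#####+###+++++++++++##+++#+++++++.........
245 ......................................+++##......++++.++++.......##########+++++++++++##+++#++++++++.......
251 .......................++++#+........+...##......++++.+++++......#+....++......##++++....++.......+.......+
257 ......................++++###.........+..+#......++++.++++.......#.+......++...###+++..................++..
263 ...................##++++####............+#......++++.++++......+#............+####++++##.............++...
269 .................###++++#####............+#......++++.+++++.....##............######++++###+..........+....
275 ...............####++++######............+#......++++++++++.....##+...........#######++++###+.........+....
281 ..............####++++#######+...........+#......++++.++++......##+...........########++++####.............
287 .............####++++########.............#......++++.++++......#+............#########++++####......+.....
293 ............###+++++#########.............#.......+++.++++......#+...........++#########++++####++...+.....
299 .........########+++########..............#.......+++.+#+.......#+..........##.+########+++#########.......
```

{"method": "drive_tool", "body": {
  "rows": [
    [0,0,0,0,0,0.015,0.85],
    [0,0,0,0,0,0.015,0.85],
    [0,0,0,0,0,0.012,0.85],
    [0,0,0,0,0,0.01,0.85],
    [0,0,0,0,0,0.007,0.85],
    [0,0,0,0,0,0.0035,0.85],
    [0,0,0,0,0,0,0.85]
  ]
}}

```text
time: 18.77
tool_pos: [0.4395, 0.0388, 0.0101]
tcp_rot: [-0.196, -3.134, 0.0]
wrist_force: [-0.2, 0.3, 0.7]
width: 0.847
grip_force: 0.0
```

{"method": "drive_tool", "body": {
  "rows": [
    [0,0,0,0,0,0,0.75],
    [0,0,0,0,0,0,0.7],
    [0,0,0,0,0,0,0.65],
    [0,0,0,0,0,0,0.6],
    [0,0,0,0,0,0,0.55],
    [0,0,0,0,0,0,0.5],
    [0,0,0,0,0,0,0.5]
  ],
  "force": 25
}}

```text
time: 19.35
tool_pos: [0.4405, 0.0389, 0.0114]
tcp_rot: [0.196, 3.134, 0.0]
wrist_force: [-1.1, 0.1, 3.4]
width: 0.582
grip_force: 25.5
```

```bash
python3 - <<'E'
from h import *
import pickle
q=shoot("wrist");p=shoot("side");pickle.dump((p,q),open('t9.pkl','wb'))
s=status.read_state();print(s['width'],s['grip_force'],s['wrist_force'],tcp()[:3,3])
for P in(q,p):
  for m in masks_of(P,"mount")[:1]: print(m['score'],rect(P,m['mask'],.051),m['bbox'])
cv2.imwrite('pics/w9.png',np.hstack([cv2.resize(q['color'][100:384,:,::-1],(500,277)),cv2.resize(p['color'][120:220,190:300,::-1],(300,277),interpolation=cv2.INTER_CUBIC)]))
E
```

```text
0.5715745293329533 25.50959050655365 [-0.54776928 -0.02791678  4.16316258] [0.4405013  0.03893838 0.01136318]
0.72 [452.7  37.9  78.   50.1  -7.4] [203.6, 224.9, 318.9, 362.9]
0.74 [480.5  30.   88.2  55.1  -7.7] [209.2, 161.0, 265.9, 181.1]
```

{"method": "drive_tool", "body": {
  "rows": [
    [0,0,0,0,0,-0.0005,0.5],
    [0,0,0,0,0,-0.0005,0.5],
    [0,0,0,0,0,-0.002,0.5],
    [0,0,0,0,0,-0.005,0.5],
    [0,0,0,0,0,-0.008,0.5],
    [0,0,0,0,0,-0.008,0.5],
    [0,0,0,0,0,-0.006,0.5],
    [0,0,0,0,0,0,0.5]
  ],
  "force": 35
}}

```text
time: 20.22
tool_pos: [0.4416, 0.039, 0.0429]
tcp_rot: [0.195, 3.132, 0.0]
wrist_force: [-0.2, -0.1, 0.0]
width: 0.567
grip_force: 36.2
```

```bash
python3 - <<'E'
from h import *
import pickle
q=shoot("wrist");p=shoot("side");pickle.dump((p,q),open('t10.pkl','wb'))
s=status.read_state();print(s['width'],s['grip_force'],s['wrist_force'],s['torque'],tcp()[:3,3])
for P in(q,p):
  for m in masks_of(P,"mount")[:1]: print(m['score'],rect(P,m['mask'],.081),m['bbox'])
a=cv2.resize(q['color'][:,:,::-1],(500,375));b=cv2.resize(p['color'][115:215,190:270,::-1],(300,375),interpolation=cv2.INTER_CUBIC)
cv2.imwrite('pics/w10.png',np.hstack([a,b]))
E
```

```text
0.5668379037556341 36.183825731277466 [-0.43674589  0.19731615 -0.85395794] [0.03220348 0.01620212 0.01161043] [0.44049674 0.03892892 0.04156455]
0.97 [454.8  37.9  79.   50.4  -7.6] [206.2, 223.3, 315.6, 363.0]
```

View pics/w10.png

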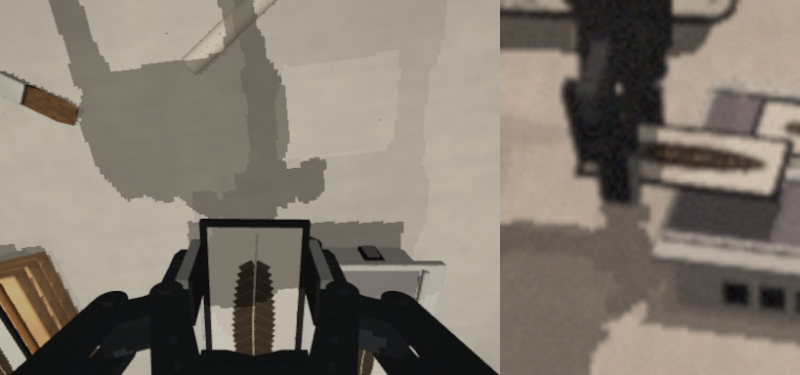

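The mount is held level and clear, with the grip on its front part. Next I raise it and go over the tray, so the wrist camera sees the tray on the robot side of the mount.

{"method": "drive_tool", "body": {
  "rows": [
    [0,0,0,0,0,-0.015,0.5],
    [0,0,0,0,0,-0.025,0.5],
    [0,0,0,0,0,-0.03,0.5],
    [0,0,0,0,0,-0.03,0.5],
    [0,0,0,0,0,-0.03,0.5],
    [0,0,0,0,0,-0.02,0.5],
    [0,0,0,0,0,-0.01,0.5],
    [0,0,0,-0.008,-0.009,0,0.5]
  ]
}}

```text
time: 21.08
tool_pos: [0.4478, 0.0298, 0.2032]
tcp_rot: [0.193, 3.132, 0.002]
wrist_force: [0.7, -0.0, -1.4]
width: 0.572
grip_force: 36.4
```

{"method": "drive_tool", "body": {
  "rows": [
    [0,0,0,-0.018,-0.02,0,0.5],
    [0,0,0,-0.022,-0.025,0,0.5],
    [0,0,0,-0.022,-0.025,0,0.5],
    [0,0,0,-0.022,-0.025,0,0.5],
    [0,0,0,-0.022,-0.025,0,0.5],
    [0,0,0,-0.022,-0.025,0,0.5],
    [0,0,0,-0.022,-0.025,0,0.5],
    [0,0,0,-0.018,-0.02,0,0.5]
  ]
}}

```text
time: 21.75
tool_pos: [0.5896, -0.1831, 0.1974]
tcp_rot: [-0.197, -3.132, -0.001]
wrist_force: [0.3, -0.2, -0.6]
width: 0.565
grip_force: 36.4
```

{"method": "drive_tool", "body": {
  "rows": [
    [0,0,0,-0.01,-0.009,0,0.5],
    [0,0,-4,0,0,0,0.5],
    [0,0,-5,0,0,0,0.5],
    [0,0,-4.5,0,0,0,0.5],
    [0,0,0,0,0,0,0.5],
    [0,0,0,0,0,0,0.5]
  ]
}}

```text
time: 22.25
tool_pos: [0.5977, -0.1904, 0.1989]
tcp_rot: [0.171, -3.134, -0.002]
wrist_force: [-0.5, -0.3, -0.8]
width: 0.571
grip_force: 36.4
```

```bash
python3 - <<'E'
from h import *
import pickle
Ts=[]
q=shoot("wrist");q2=shoot("wrist");Ts=[tcp()[:3,3] for _ in range(2)];pickle.dump((q,q2),open('t11.pkl','wb'))
x=tcp();print(q['T'][:3,3],q2['T'][:3,3],x[:3,3],np.degrees(np.arctan2(x[1,0],x[0,0])))
for P in(q,q2):
  for t,z in(("tray",.038),("stored_mount",.037),("mount",.2)):
    for m in masks_of(P,t)[:2]: print(t,m['score'],rect(P,m['mask'],z),m['bbox'])
c=q['color'][:210]
g=cv2.cvtColor(c,cv2.COLOR_RGB2GRAY)
cv2.imwrite('pics/w11.png',cv2.resize(q['color'][:,:,::-1],(800,600)))
for l in sorted(cv2.createLineSegmentDetector().detect(g)[0][:,0].round(0).astype(int).tolist(),key=lambda l:-np.hypot(l[0]-l[2],l[1]-l[3]))[:30]:print(l,end=' ')
E
```

```text
[ 0.51575597 -0.19905201  0.36432173] [ 0.5158357  -0.19899987  0.36470282] [ 0.59809418 -0.19036014  0.19977861] -173.73416251754477
tray 0.69 [ 525.7 -194.1  160.   115.9  -83.4] [181.6, 33.2, 346.4, 158.2]
stored_mount 0.86 [ 511.  -159.4  110.9   49.6    7.1] [272.1, 24.4, 328.7, 146.9]
mount 0.93 [ 638.5 -185.4  102.1   64.9    6. ] [205.0, 221.3, 316.7, 365.3]
tray 0.93 [ 525.6 -194.4  160.5  116.7  -83.3] [180.1, 34.2, 348.2, 157.3]
stored_mount 0.63 [ 510.9 -159.4  110.9   51.6    7.2] [272.2, 23.6, 329.5, 148.2]
mount 0.62 [ 639.2 -184.9  102.    65.7    5.8] [202.8, 225.0, 320.6, 364.3]
[71, 1, 86, 208] [424, 209, 492, 52] [478, 75, 421, 208] [461, 78, 414, 189] [328, 26, 322, 143] [258, 34, 259, 144] [337, 33, 330, 142] [325, 143, 331, 34] [278, 31, 278, 139] [319, 138, 324, 31] [196, 144, 188, 38] [193, 38, 201, 142] [274, 143, 274, 52] [271, 56, 271, 144] [254, 144, 253, 57] [267, 144, 266, 66] [510, 142, 478, 209] [274, 146, 213, 148] [276, 26, 327, 25] [489, 208, 511, 165] [204, 144, 252, 144] [309, 87, 303, 134] [425, 94, 441, 51] [295, 132, 290, 87] [323, 29, 279, 30] [510, 173, 492, 208] [384, 199, 398, 163] [279, 141, 317, 140] [427, 125, 441, 91] [476, 44, 462, 77]
```

```bash
python3 - <<'E'
from h import *
import pickle
q,_=pickle.load(open('t11.pkl','rb'))
y=np.radians(6.65);d=np.array([np.cos(y),np.sin(y),0]);v=np.array([-d[1],d[0],0]);B=np.c_[d,v]
for n,l,z in [('outerL',[196,144,188,38],.038),('L',[193,38,201,142],.036),('R254',[254,144,253,57],.036),('R258',[258,34,259,144],.038),('R267',[267,144,266,66],.036),('R271',[271,56,271,144],.036),('R274',[274,143,274,52],.037),('R278',[278,31,278,139],.037),('324',[328,26,322,143],.037),('337',[337,33,330,142],.038),('back',[274,146,213,148],.041),('back2',[204,144,252,144],.034)]:
    X=toplane(q,np.array(l).reshape(2,2),z); print(n,(X@B*1000).round(1).tolist(),np.degrees(np.arctan2(*(X[1]-X[0])[1::-1])).round(1))
print('front/back est',np.array([.468,-.2009,0])@B*1000)
g=cv2.cvtColor(q['color'],cv2.COLOR_RGB2GRAY)
print(q['color'][26:46,225].tolist()); print(g[100,180:280].tolist()); print(q['color'][138:162,225].tolist())
E
```

```text
outerL [[543.5, -323.7], [444.3, -324.0]] -173.1
L [[444.0, -319.7], [541.8, -318.7]] 7.2
R254 [[544.3, -263.6], [460.9, -263.5]] -173.4
R258 [[441.3, -258.5], [544.0, -258.4]] 6.7
R267 [[544.4, -250.1], [469.0, -251.1]] -172.6
R271 [[460.1, -246.3], [544.4, -245.9]] 6.9
R274 [[543.3, -242.9], [456.7, -243.5]] -172.9
R278 [[438.8, -239.9], [539.1, -238.7]] 7.3
324 [[434.9, -193.5], [543.6, -193.0]] 6.9
337 [[441.0, -184.9], [542.5, -185.0]] 6.6
back [[545.7, -243.0], [547.3, -305.8]] -81.9
back2 [[544.3, -316.1], [544.6, -265.8]] 96.2
front/back est [ 441.58631498 -253.74462837]
[[172, 165, 150], [171, 164, 150], [171, 163, 150], [172, 165, 151], [172, 165, 151], [172, 164, 151], [172, 164, 151], [162, 153, 139], [125, 101, 75], [176, 141, 95], [183, 154, 106], [184, 152, 105], [184, 151, 104], [184, 151, 104], [184, 149, 103], [184, 150, 103], [175, 143, 98], [129, 99, 66], [132, 101, 68], [133, 102, 68]]
[111, 111, 110, 105, 99, 102, 102, 102, 101, 102, 102, 102, 90, 64, 60, 60, 54, 62, 88, 102, 102, 103, 102, 102, 103, 103, 102, 103, 103, 103, 104, 104, 103, 104, 104, 104, 103, 103, 104, 103, 102, 103, 102, 102, 102, 103, 103, 102, 103, 103, 104, 103, 103, 104, 104, 102, 103, 103, 104, 103, 103, 103, 104, 104, 104, 103, 103, 104, 104, 103, 104, 103, 104, 92, 65, 57, 62, 61, 64, 89, 104, 103, 102, 103, 103, 103, 91, 64, 56, 61, 61, 63, 87, 103, 80, 21, 25, 47, 103, 130]
[[139, 107, 71], [138, 106, 71], [137, 105, 70], [138, 106, 70], [139, 106, 71], [138, 106, 71], [134, 104, 68], [119, 90, 60], [102, 76, 50], [129, 99, 66], [134, 102, 69], [137, 105, 70], [141, 109, 72], [144, 112, 74], [145, 112, 75], [142, 109, 73], [139, 107, 72], [135, 104, 69], [127, 101, 77], [118, 111, 100], [118, 112, 100], [117, 112, 100], [118, 112, 100], [118, 112, 100]]
```

The tray pose is clear: yaw about 6.8°, front edge, back stop and lane centre all agree with the stored mount. Next I move over the laying pose, with the grip in front of the tray edge, and come down.

{"method": "drive_tool", "body": {
  "rows": [
    [0,0,-0.5,0,0,0,0.5],
    [0,0,0,0.015,-0.0035,0,0.5],
    [0,0,0,0.03,-0.0065,0,0.5],
    [0,0,0,0.033,-0.007,0,0.5],
    [0,0,0,0.033,-0.007,0,0.5],
    [0,0,0,0.026,-0.0055,0,0.5],
    [0,0,0,0.015,-0.0032,0,0.5],
    [0,0,0,0,0,0,0.5]
  ]
}}

```text
time: 23.32
tool_pos: [0.4493, -0.2419, 0.2011]
tcp_rot: [0.185, -3.136, 0.001]
wrist_force: [1.2, -0.7, -0.7]
width: 0.573
grip_force: 36.4
```

{"method": "drive_tool", "body": {
  "rows": [
    [0,0,0,0,0,0.015,0.5],
    [0,0,0,0,0,0.03,0.5],
    [0,0,0,0,0,0.035,0.5],
    [0,0,0,0,0,0.035,0.5],
    [0,0,0,0,0,0.03,0.5],
    [0,0,0,0,0,0.02,0.5],
    [0,0,0,0,0,0.01,0.5],
    [0,0,0,0,0,0,0.5]
  ]
}}

```text
time: 23.98
tool_pos: [0.4506, -0.2398, 0.0233]
tcp_rot: [0.188, -3.132, -0.005]
wrist_force: [-0.1, -0.5, -0.3]
width: 0.568
grip_force: 36.4
```

```bash
python3 - <<'E'
from h import *
import pickle
p=shoot("side");s=shoot("scene");q=shoot("wrist");pickle.dump((p,s,q),open('t12.pkl','wb'))
x=tcp();print(x[:3,3],np.degrees(np.arctan2(x[1,0],x[0,0])),status.read_state()['wrist_force'])
for P,n in((p,'side'),(s,'scene'),(q,'wrist')):
  for t,z in(("mount",.057),("stored_mount",.037),("tray",.038)):
    for m in masks_of(P,t)[:2]: print(n,t,round(m['score'],2),rect(P,m['mask'],z),m['bbox'])
E
```

```text
[ 0.4535365  -0.24194602  0.02743527] -173.1258387996737 [-0.02751941  0.0514924  -0.02934024]
side mount 0.95 [ 496.4 -234.    76.4   53.4    6.1] [186.9, 262.5, 264.0, 290.7]
side stored_mount 0.58 [ 511.1 -162.   111.9   58.1    5.5] [218.7, 233.7, 289.7, 263.1]
side tray 0.59 [ 524.9 -208.1  182.6  115.4  -83. ] [224.8, 226.8, 295.8, 320.1]
scene mount 0.7 [ 510.6 -241.4   52.7   49.     6.4] [296.8, 156.2, 343.4, 181.0]
scene stored_mount 0.57 [ 510.2 -161.5  110.1   51.7    7.2] [269.0, 175.3, 317.2, 200.8]
scene tray 0.97 [ 514.6 -182.5  189.6  132.3  -83.5] [257.0, 152.6, 326.2, 214.4]
wrist mount 0.97 [ 471.9 -238.4   83.7   53.7    6.4] [204.6, 222.2, 319.0, 363.2]
wrist stored_mount 0.59 [ 468.9 -165.    51.1   27.   -84.5] [343.2, 264.8, 436.0, 382.4]
wrist tray 0.91 [ 456.4 -156.3   92.5   34.2   63.7] [202.9, 246.7, 462.4, 357.0]
```

```bash
python3 - <<'E'
from h import *
import pickle
p,s,q=pickle.load(open('t12.pkl','rb'))
import workcell
y=np.radians(6.8);B=np.array([[np.cos(y),-np.sin(y)],[np.sin(y),np.cos(y)]])*1
P=[shoot("side"),shoot("scene"),shoot("wrist")]
print(tcp()[:3,3]*1000)
for n,c in zip(('side','scene','wrist'),P):
  for t,z in(("mount",.0645),("stored_mount",.037)):
    m=masks_of(c,t)
    if not m: continue
    m=m[0]['mask'];cs,_=cv2.findContours(m.astype(np.uint8),0,1);k=max(cs,key=cv2.contourArea).reshape(-1,2)
    X=toplane(c,k,z)[:,:2]*1000@B
    print(n,t,'u',np.percentile(X[:,0],[1,99]).round(1),'v',np.percentile(X[:,1],[3,50,97]).round(1))
print('TCP uv',tcp()[:2,3]*1000@B)
E
```

```text
[ 451.61335197 -241.22844685   25.93128755]
side mount u [427.8 502.2] v [-320.5 -296.9 -269.6]
side stored_mount u [432.9 542.1] v [-247.7 -225.5 -196. ]
scene mount u [440.3 500.4] v [-318.6 -283.3 -268.2]
scene stored_mount u [432.8 544.4] v [-247.8 -219.5 -190.8]
wrist mount u [393.8 471.7] v [-317.6 -292.5 -267.4]
wrist stored_mount u [432.3 457.8] v [-242.3 -216.2 -194.6]
TCP uv [ 419.8811683  -292.99649361]
```

The lateral fit is right: 74 mm from the stored mount in all three views. I move 3 mm inward and lower.

{"method": "drive_tool", "body": {
  "rows": [
    [0,0,0,-0.003,0,0.005,0.5],
    [0,0,0,0,0,0.006,0.5],
    [0,0,0,0,0,0.005,0.5],
    [0,0,0,0,0,0.003,0.5],
    [0,0,0,0,0,0.002,0.5],
    [0,0,0,0,0,0.001,0.5],
    [0,0,0,0,0,0,0.5]
  ]
}}

```text
time: 25.62
tool_pos: [0.4543, -0.2407, 0.0034]
tcp_rot: [0.188, -3.135, -0.001]
wrist_force: [0.8, -0.2, 0.0]
width: 0.57
grip_force: 36.4
```

{"method": "drive_tool", "body": {
  "rows": [
    [0,0,0,0,0,0.0007,0.5],
    [0,0,0,0,0,0,0.5]
  ]
}}

```text
time: 25.78
tool_pos: [0.4547, -0.2409, 0.0033]
tcp_rot: [-0.188, 3.136, -0.0]
wrist_force: [0.6, -0.6, -1.0]
width: 0.571
grip_force: 36.4
```

{"method": "drive_tool", "body": {
  "rows": [
    [0,0,0,0,0,0.0007,0.5],
    [0,0,0,0,0,0,0.5]
  ]
}}

```text
time: 25.95
tool_pos: [0.4548, -0.2409, 0.0026]
tcp_rot: [-0.188, 3.136, -0.0]
wrist_force: [0.2, 0.3, -0.7]
width: 0.571
grip_force: 36.4
```

{"method": "drive_tool", "body": {
  "rows": [
    [0,0,0,0,0,0.0007,0.5],
    [0,0,0,0,0,0,0.5]
  ]
}}

```text
time: 26.12
tool_pos: [0.4546, -0.2409, 0.0018]
tcp_rot: [-0.188, 3.136, -0.0]
wrist_force: [0.7, 0.6, -1.4]
width: 0.571
grip_force: 36.4
```

{"method": "drive_tool", "body": {
  "rows": [
    [0,0,0,0,0,0.0007,0.5],
    [0,0,0,0,0,0.0007,0.5],
    [0,0,0,0,0,0,0.5]
  ]
}}

```text
time: 26.37
tool_pos: [0.4545, -0.2408, 0.0002]
tcp_rot: [0.188, -3.136, -0.0]
wrist_force: [0.3, -0.6, 0.3]
width: 0.57
grip_force: 36.4
```

{"method": "drive_tool", "body": {
  "rows": [
    [0,0,0,0,0,0.0006,0.5],
    [0,0,0,0,0,0,0.5]
  ]
}}

```text
time: 26.53
tool_pos: [0.4546, -0.2408, -0.0003]
tcp_rot: [0.188, -3.136, -0.0]
wrist_force: [0.2, 0.9, -0.8]
width: 0.568
grip_force: 36.4
```

{"method": "drive_tool", "body": {
  "rows": [
    [0,0,0,0,0,0.0006,0.5],
    [0,0,0,0,0,0,0.5]
  ]
}}

```text
time: 26.7
tool_pos: [0.4546, -0.2408, -0.0009]
tcp_rot: [0.188, -3.136, -0.0]
wrist_force: [-0.2, 0.7, 0.1]
width: 0.57
grip_force: 36.4
```

{"method": "drive_tool", "body": {
  "rows": [
    [0,0,0,0,0,0.0005,0.5],
    [0,0,0,0,0,0,0.5]
  ]
}}

```text
time: 26.87
tool_pos: [0.4546, -0.2408, -0.0014]
tcp_rot: [0.188, -3.136, -0.0]
wrist_force: [0.1, 0.2, -0.4]
width: 0.568
grip_force: 36.4
```

{"method": "drive_tool", "body": {
  "rows": [
    [0,0,0,0,0,0.0004,0.5],
    [0,0,0,0,0,0,0.5]
  ]
}}

```text
time: 27.03
tool_pos: [0.4546, -0.2408, -0.0018]
tcp_rot: [0.188, -3.136, -0.0]
wrist_force: [-0.2, 0.4, -0.6]
width: 0.569
grip_force: 36.4
```

{"method": "drive_tool", "body": {
  "rows": [
    [0,0,0,0,0,0.0004,0.5],
    [0,0,0,0,0,0,0.5]
  ]
}}

```text
time: 27.2
tool_pos: [0.4547, -0.2409, -0.0021]
tcp_rot: [-0.188, 3.136, -0.0]
wrist_force: [-0.3, -0.3, -0.2]
width: 0.571
grip_force: 36.4
```

{"method": "drive_tool", "body": {
  "rows": [
    [0,0,0,0,0,0.0003,0.5],
    [0,0,0,0,0,0,0.5]
  ]
}}

```text
time: 27.37
tool_pos: [0.4547, -0.2409, -0.0022]
tcp_rot: [-0.188, 3.136, -0.0]
wrist_force: [0.1, 1.0, 1.5]
width: 0.572
grip_force: 36.5
```

{"method": "drive_tool", "body": {
  "rows": [
    [0,0,0,0,0,0.0003,0.5],
    [0,0,0,0,0,0,0.5]
  ]
}}

```text
time: 27.53
tool_pos: [0.4548, -0.2409, -0.0024]
tcp_rot: [-0.188, 3.136, -0.0]
wrist_force: [-2.2, 0.2, 4.2]
width: 0.567
grip_force: 36.7
```

Contact on the tray floor at about 4 N. Now I release.

{"method": "drive_tool", "body": {
  "rows": [
    [0,0,0,0,0,0.0002,0.56],
    [0,0,0,0,0,0,0.58],
    [0,0,0,0,0,0,0.6],
    [0,0,0,0,0,0,0.63],
    [0,0,0,0,0,0,0.68],
    [0,0,0,0,0,0,0.72],
    [0,0,0,0,0,0,0.76],
    [0,0,0,0,0,0,0.8]
  ],
  "force": 20
}}

```text
time: 28.2
tool_pos: [0.4546, -0.2408, -0.003]
tcp_rot: [0.188, -3.136, -0.0]
wrist_force: [-0.5, -0.0, 0.5]
width: 0.802
grip_force: 0.0
```

```bash
cat > uv.py <<'E'
from h import *
y=np.radians(6.8);B=np.array([[np.cos(y),-np.sin(y)],[np.sin(y),np.cos(y)]])
def rep(cams=("side","scene","wrist")):
  for n in cams:
    c=shoot(n)
    for t in("mount","stored_mount"):
      for m in masks_of(c,t)[:1]:
        cs,_=cv2.findContours(m['mask'].astype(np.uint8),0,1);k=max(cs,key=cv2.contourArea).reshape(-1,2)
        X=toplane(c,k,.037)[:,:2]*1000@B
        print(n,t,round(m['score'],2),'u',np.percentile(X[:,0],[1,99]).round(1),'v',np.percentile(X[:,1],[3,97]).round(1))
  T=tcp();s=status.read_state();print('TCP uv',T[:2,3]*1000@B,T[2,3],s['width'],s['wrist_force'],s['time'])
E
python3 -c "
from uv import *
rep()"
```

```text
side mount 0.68 u [430.8 505.4] v [-320.6 -270.2]
side stored_mount 0.86 u [436.7 541.4] v [-245.5 -197.1]
scene mount 0.62 u [454.6 506.5] v [-319.4 -268.5]
scene stored_mount 0.92 u [431.9 542.3] v [-247.  -193.2]
wrist mount 0.81 u [396.2 473.9] v [-317.9 -267.5]
wrist stored_mount 0.75 u [432.5 443.5] v [-229.9 -194.7]
TCP uv [ 422.93246713 -293.02179378] -0.0028889438008627907 0.8009275549797821 [ 0.3476236   0.68364022 -0.13738624] 28.65
```

Released: the front is at u≈396, the edge at 440, and the lane is centred. Next I lift, shut, go out in front of the mount, and lower to push its front end.

{"method": "drive_tool", "body": {
  "rows": [
    [0,0,0,0,0,-0.003,0.8],
    [0,0,0,0,0,-0.007,0.8],
    [0,0,0,0,0,-0.02,0.8],
    [0,0,0,0,0,-0.02,0.8],
    [0,0,0,0,0,-0.01,0.8],
    [0,0,0,0.014,0,0,0],
    [0,0,0,0.02,0,0,0],
    [0,0,0,0.012,0,0,0]
  ]
}}

```text
time: 29.32
tool_pos: [0.4063, -0.2458, 0.0563]
tcp_rot: [0.188, -3.134, -0.001]
wrist_force: [-0.4, 0.3, -1.6]
width: 0.381
grip_force: 0.0
```

{"method": "drive_tool", "body": {
  "rows": [
    [0,0,0,0,0,0,0],
    [0,0,0,0,0,0,0],
    [0,0,0,0,0,0,0],
    [0,0,0,0,0,0.02,0],
    [0,0,0,0,0,0.02,0],
    [0,0,0,0,0,0.01,0],
    [0,0,0,0,0,0,0]
  ]
}}

```text
time: 29.9
tool_pos: [0.4072, -0.2448, 0.0044]
tcp_rot: [0.188, -3.132, -0.005]
wrist_force: [-0.5, -0.2, -0.6]
width: 0.004
grip_force: 0.0
```

```bash
python3 -c "
from uv import *
rep()"
```

```text
side mount 0.75 u [396.  505.6] v [-320.9 -269.9]
side stored_mount 0.68 u [432.9 541.8] v [-247.5 -194.6]
scene mount 0.79 u [396.5 508.5] v [-320.8 -266.8]
scene stored_mount 0.87 u [432.5 544.3] v [-245.2 -194.8]
wrist mount 0.68 u [417.2 440.7] v [-295.9 -289.3]
TCP uv [ 377.46653537 -293.48875545] 0.007864417146112176 0.0022789611162843714 [ 0.56279056 -0.56393241 -0.51191339] 30.35
```

{"method": "drive_tool", "body": {
  "rows": [
    [0,0,0,-0.002,0,0,0],
    [0,0,0,-0.002,0,0,0],
    [0,0,0,-0.002,0,0,0],
    [0,0,0,-0.002,0,0,0],
    [0,0,0,-0.002,0,0,0],
    [0,0,0,-0.002,0,0,0],
    [0,0,0,-0.002,0,0,0],
    [0,0,0,-0.002,0,0,0]
  ]
}}

```text
time: 31.02
tool_pos: [0.425, -0.2444, 0.007]
tcp_rot: [0.188, -3.136, -0.0]
wrist_force: [-0.4, -0.6, 0.0]
width: 0.001
grip_force: 0.1
```

```bash
python3 -c "
from uv import *
rep(('side','scene'))"
```

```text
side mount 0.9 u [402.5 513.5] v [-321.8 -268.1]
side stored_mount 0.56 u [433.3 541.8] v [-247.6 -195.9]
scene mount 0.76 u [403.7 514.6] v [-319.4 -267.1]
scene stored_mount 0.68 u [431.5 544.3] v [-247.4 -193.8]
TCP uv [ 392.84716914 -292.9908577 ] 0.007045520063883731 0.0013101777759831578 [-0.26502928  0.67374977 -0.05514259] 31.3167
```

The push works. I go on, then creep into the stop.

{"method": "drive_tool", "body": {
  "rows": [
    [0,0,0,-0.003,0,0,0],
    [0,0,0,-0.003,0,0,0],
    [0,0,0,-0.003,0,0,0],
    [0,0,0,-0.003,0,0,0],
    [0,0,0,-0.003,0,0,0],
    [0,0,0,-0.003,0,0,0],
    [0,0,0,-0.003,0,0,0],
    [0,0,0,-0.003,0,0,0]
  ]
}}

```text
time: 31.98
tool_pos: [0.449, -0.2415, 0.0071]
tcp_rot: [-0.188, 3.136, -0.0]
wrist_force: [-0.6, -0.3, 0.3]
width: -0.001
grip_force: 0.1
```

{"method": "drive_tool", "body": {
  "rows": [
    [0,0,0,-0.001,0,0,0],
    [0,0,0,-0.001,0,0,0],
    [0,0,0,-0.001,0,0,0],
    [0,0,0,0,0,0,0]
  ]
}}

```text
time: 32.32
tool_pos: [0.4518, -0.2412, 0.0071]
tcp_rot: [-0.188, 3.136, -0.0]
wrist_force: [0.7, -0.1, 0.7]
width: -0.003
grip_force: 0.0
```

```bash
python3 -c "
from uv import *
rep(('side','scene'))"
```

```text
side mount 0.65 u [429.4 539.3] v [-321.1 -269.5]
side stored_mount 0.9 u [433.2 541.8] v [-247.7 -196.5]
scene mount 0.76 u [430.6 539.2] v [-317.4 -267.3]
scene stored_mount 0.92 u [434.4 542.2] v [-247.5 -195.9]
TCP uv [ 419.82792695 -293.01799549] 0.007094726246441453 0.0029458923804906198 [ 0.98577401 -0.11631237  0.45902312] 32.6167
```

About 3–4 mm remain, so I creep.

{"method": "drive_tool", "body": {
  "rows": [
    [0,0,0,-0.001,0,0,0],
    [0,0,0,-0.001,0,0,0],
    [0,0,0,0,0,0,0]
  ]
}}

```text
time: 32.87
tool_pos: [0.4538, -0.241, 0.0071]
tcp_rot: [-0.188, 3.136, -0.0]
wrist_force: [0.4, 1.0, -0.4]
width: 0.003
grip_force: 0.0
```

{"method": "drive_tool", "body": {
  "rows": [
    [0,0,0,-0.0005,0,0,0],
    [0,0,0,0,0,0,0]
  ]
}}

```text
time: 33.03
tool_pos: [0.4542, -0.2409, 0.0071]
tcp_rot: [-0.188, 3.136, -0.0]
wrist_force: [-0.1, -0.4, -0.8]
width: 0.003
grip_force: 0.0
```

{"method": "drive_tool", "body": {
  "rows": [
    [0,0,0,-0.0005,0,0,0],
    [0,0,0,0,0,0,0]
  ]
}}

```text
time: 33.2
tool_pos: [0.4547, -0.2409, 0.0071]
tcp_rot: [-0.188, 3.136, -0.0]
wrist_force: [-0.1, 0.4, 1.0]
width: -0.003
grip_force: 0.0
```

{"method": "drive_tool", "body": {
  "rows": [
    [0,0,0,-0.0005,0,0,0],
    [0,0,0,0,0,0,0]
  ]
}}

```text
time: 33.37
tool_pos: [0.4552, -0.2408, 0.0071]
tcp_rot: [-0.188, 3.136, -0.0]
wrist_force: [-0.4, 1.1, -1.1]
width: -0.002
grip_force: 0.0
```

{"method": "drive_tool", "body": {
  "rows": [
    [0,0,0,-0.0004,0,0,0],
    [0,0,0,0,0,0,0]
  ]
}}

```text
time: 33.53
tool_pos: [0.4554, -0.2407, 0.007]
tcp_rot: [0.188, -3.136, -0.0]
wrist_force: [-0.4, -0.8, -0.0]
width: -0.002
grip_force: 0.4
```

{"method": "drive_tool", "body": {
  "rows": [
    [0,0,0,-0.0004,0,0,0],
    [0,0,0,0,0,0,0]
  ]
}}

```text
time: 33.7
tool_pos: [0.4554, -0.2406, 0.007]
tcp_rot: [0.188, -3.135, -0.0]
wrist_force: [-2.4, -0.8, 0.8]
width: 0.0
grip_force: 1.2
```

{"method": "drive_tool", "body": {
  "rows": [
    [0,0,0,-0.0003,0,0,0],
    [0,0,0,0,0,0,0]
  ]
}}

```text
time: 33.87
tool_pos: [0.4554, -0.2406, 0.0069]
tcp_rot: [0.188, -3.134, -0.001]
wrist_force: [-4.5, -0.4, 2.1]
width: 0.001
grip_force: 2.2
```

{"method": "drive_tool", "body": {
  "rows": [
    [0,0,0,-0.0003,0,0,0],
    [0,0,0,0,0,0,0]
  ]
}}

```text
time: 34.03
tool_pos: [0.4554, -0.2406, 0.0069]
tcp_rot: [0.188, -3.134, -0.001]
wrist_force: [-6.2, -1.0, 4.0]
width: 0.002
grip_force: 2.8
```

Home against the stop at about 6 N. I back off and rise.

{"method": "drive_tool", "body": {
  "rows": [
    [0,0,0,0.001,0,0,0],
    [0,0,0,0.002,0,0,0],
    [0,0,0,0.007,0,0,0],
    [0,0,0,0.015,0,0,0],
    [0,0,0,0.01,0,-0.02,0],
    [0,0,0,0,0,-0.035,0],
    [0,0,0,0,0,-0.035,0],
    [0,0,0,0,0,-0.035,0]
  ]
}}

```text
time: 34.7
tool_pos: [0.421, -0.2445, 0.1331]
tcp_rot: [0.187, -3.136, -0.001]
wrist_force: [0.3, -1.2, 1.1]
width: 0.001
grip_force: 0.0
```

{"method": "drive_tool", "body": {
  "rows": [
    [0,0,0,0,0,-0.03,0],
    [0,0,0,0,0,-0.02,0],
    [0,0,0,-0.03,0,0,0],
    [0,0,0,-0.03,0,0,0],
    [0,0,0,0,0,0,0],
    [0,0,0,0,0,0,0]
  ]
}}

```text
time: 35.2
tool_pos: [0.4822, -0.2375, 0.1822]
tcp_rot: [-0.19, 3.135, -0.0]
wrist_force: [-0.5, 0.3, -0.1]
width: -0.003
grip_force: 0.0
```

```bash
python3 -c "
from uv import *
rep()
p=shoot('side')
for m in masks_of(p,'short_mount')[:1]: print(m['score'],rect(p,m['mask'],.051))
for n in ('side','scene'):
  c=shoot(n)
  for m in masks_of(c,'mount')[:2]: print(n,round(m['score'],2),rect(c,m['mask'],.037))"
```

```text
side mount 0.68 u [433.8 542.3] v [-320.5 -269.8]
side stored_mount 0.82 u [432.8 542.6] v [-248.1 -194.7]
scene mount 0.94 u [433.6 543.3] v [-320.9 -266.6]
scene stored_mount 0.95 u [431.9 544.3] v [-246.9 -194.1]
wrist mount 0.86 u [433.9 539.8] v [-317.4 -266. ]
wrist stored_mount 0.69 u [432.8 543.5] v [-244.2 -193.9]
TCP uv [ 449.36838158 -293.02477754] 0.18207126071868607 0.0016105263834185655 [ 0.29752355 -0.44662276  0.21612022] 35.65
0.75 [537.3  95.3  75.6  52.7  -7.9]
side 0.56 [ 519.8 -235.1  109.    51.2    6.9]
scene 0.64 [ 521.1 -232.   106.8   48.5    5.3]
```

The mount lies home beside the stored one, square and in its place. The other mounts have not moved.

```bash
python3 -c "
from workcell import workorder
print(workorder.finish_job())"
```

```text
the job is handed in; nothing more can be done
None
```

The long mount was slid out with a light fingertip, lifted off by its long sides, laid in the empty tray place and pushed home against the back stop at about 6 N. The job is handed in at about 36 s, and the camera checks showed the other two mounts where they were.

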